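Fasten the slicing guide with its winged nut

ROBOT

A 7-joint arm with a two-finger parallel gripper is mounted at the origin on a cart in front of the work surface, level with it; the furniture and walls round the work are solid. World frame = base frame: x ahead of the robot, y to its left, z up, the work surface at z = 0. Lengths are in m, angles in rad, forces in N, time in s.
With the tool pointing down it reaches from about 0.425 to 0.95 m from the base axis. Payload 16.7 kg.
Tool frame: the origin (TCP) lies at the very end of the fingers, on their centre line; the grasp point (between the pads) lies 19 mm behind it (r.pinch_z is the distance from the TCP to the grasp point, in m); z points along the fingers, y is the direction in which the jaws open and shut (so a half turn about z gives the same grasp; the last joint's range is limited). The gripper opens to 94 mm and grips with 3 to 60 N. Pads are 16 mm wide; open, the fingers measure 119 mm over their backs; the gripper's body (75 mm by 177 mm) begins 78 mm behind the grasp point.
Start: joints at [-1.278, 0.426, 0.074, 1.606, -0.034, 1.111, -0.067], TCP at [0.289, 0.61, 0.205] pointing down, gripper open.
Joint ranges: [-2.85, 2.85], [-0.5, 2.14], [-1.23, 1.37], [0.21, 2.46], [-1.02, 4.16], [0.16, 2.05], [-2.73, 2.73]. Speed limits (rad/s): [1.89, 1.89, 2.39, 2.39, 3.01, 3.01, 3.01].

INTERFACE

Orientations are given as a rotation vector (axis times angle).
In Python, from plant import r gives the robot as it stands.
- The arm moves only by the tool jog_arm, never from a script. Its argument "series" is a list of rows, each an object of numbers: "x", "y", "z": the shift along the tool's x, y, z in m; "rx", "ry", "rz": the turn, a rotation vector about the tool's x, y, z in rad; "jaw": the closure in counts, from 0 (fully open) to 255 (shut). In form: [{"x": .., "y": .., "z": .., "rx": .., "ry": .., "rz": .., "jaw": ..}, ...]. A call has 1 to 8 rows; each row is the pose to reach, as a shift and turn from the pose commanded when the call began, along the tool's axes at that moment; what a row does not reach only later rows make up. A row lasts 1/8 s, in which the tool goes at most 62.5 mm and 10.7 degrees, less where a joint would pass 70% of its speed; a pose out of reach is approached as far as the arm can. A call with a gripper value outside its range is refused whole. The fingers move at their own pace and stop on an object; "force" is the grip in N (left out, the last holds). Time passes only in rows, so rows that repeat a pose let the fingers close. It gives the time, the measured TCP pose, the force and the opening at its end, in the units of the state.
- r.read_state(): the state, without advancing time (a new reading comes with each control period).
- r.get_image(name): name is "side" or "top" or "wrist"; returns a dict with "img" (384x512x3 uint8, red, green, blue), "intrinsics" (3x3 intrinsics, pixels), "rvec" (rotation vector, rad) and "tvec" (3), from world to camera coordinates, as OpenCV has them; the wrist camera has in their place "mount" (4x4, takes a point from camera to tool coordinates, whose origin is the TCP and whose axes are the flange's). Camera axes: x right, y down, z forward; pixel columns grow to the right and rows downward; lengths in m; the calibration is good to about 2 mm. A picture is of the moment at which its call begins: read the wrist's pose just before it. There is no depth.
- r.job_done(): hands the job in, once; it reports no verdict.
The state is a dict: "clock": time; "joints": joint angles; "qvel": joint speeds; "joint_efforts": joint torques, N m; "tcp_pos": TCP position; "tcp_rot": TCP orientation; "force": force on the tool from outside, world axes, zero at the start; "torque": the same for the moment, N m; "opening": finger opening in m.
Only numpy, scipy, OpenCV 4.12 (cv2) and the standard library are available. Lean on these libraries where they do the work, as an engineer would, in place of code of your own. Each camera call takes 0.05 s, during which the arm holds its last target.

TASK

Slide the slicing guide along the bread board until its slot is fully home on the stud, under the raised winged nut, and square to the board. Then tighten the nut clockwise, a short turn at a time between the two wooden cheeks, until it clamps the guide's foot snugly: firm, but not forced. Do not lean on the board or its cheeks, and leave everything else where it stands.

Things in the scene. Friction and masses are not known exactly. Their poses are not given: they have to be found in the camera images.
- board: Fixed light-wood bread board, 290 x 170 x 18 mm, lying flat. Origin on its underside, straight below the stud; it reaches from 110 mm in front of the stud to 180 mm behind. Its own +x points along the long side, away from the robot, +z up. In front of the stud (board -x side, towards the robot) the board is open.
- cheek_left (a point): Top centre of the left one of two fixed dark-wood cheeks on the board, either side of the stud: each 26 mm long (board x = 8 to 34 mm from the stud), 16 mm thick, its inner face 31.5 mm from the stud's axis, its top 62 mm above the board's underside. They leave room to take hold of a wing of the nut only while it points within about 55 degrees of board -x.
- cheek_right (a point): Top centre of the right cheek, the mirror image of the left one.
- stud_foot (a point): Where the fixed upright 10 mm steel stud leaves the board's top face (18 mm above its underside). The nut sits on the stud above. How high the stud carries its nut differs by about a millimetre from case to case, too little to be measured.
- wingnut: Steel nut on the stud, with four equal wings at right angles, along its own +x, -x, +y and -y. Origin on the stud's axis at the underside of the nut's round flange (40 mm wide, 5 mm thick); hub 18 mm wide. The wings reach 28 mm from the axis, are 8 mm thick and stand from 9 to 27 mm above the origin.
- nut_top (a point): Top centre of the nut's hub, 26 mm above its origin. Clockwise turning seen from above lowers the nut 6 mm a turn; it stays where it is left. It starts 2 to 4 mm above the guide's foot, so it needs a third of a turn to one turn. It turns lightly (0.03 N m) until it touches the foot. Then the resistance climbs about 0.35 N m per radian: 0.1 to 0.2 N m is snug, 0.3 forced.
- guide_slot (a point): End of the slot in the foot of the loose slicing guide (0.25 to 0.5 kg), on the underside; it lies on the stud's axis when home. The foot is an aluminium plate 6 mm thick, 54 mm wide, its slot 14 mm wide, open towards its own -x with a flared mouth 26 mm before this point. It starts 60 to 85 mm behind home (board +x), up to 8 mm aside and 0.2 rad askew. At home its x is parallel to the board's x.
- guide_grip (a point): Middle of the guide's upright dark-wood panel: 10 mm thick (along the guide's own x), 130 mm wide (along y), 66 mm high from the foot; its top edge is 33 mm above this point. The point is 39.5 mm behind the slot's end (guide +x) and 39 mm above the underside of the foot.
- biscuits: Bystander: packet of biscuits lying beside the board. Origin at the centre of its underside.
- mustard: Bystander: mustard jar, 62 mm wide, 86 mm high, standing beside the board. Origin at the centre of its underside.
- mill: Bystander: wooden pepper mill, 170 mm high, standing at the right. Origin at the centre of its underside.
- box: Bystander: small wooden box, 66 x 96 x 72 mm, at the back. Origin at the centre of its underside.
Things that resemble listed ones, but are neither listed nor needed, are in the scene too. What is shaped like the part that bears guide_slot but purple or red is not meant.

How it is judged:
By the outcome, as a careful person would: the job done as asked, in the order asked, and still so for the second after the job is handed in, with the robot touching nothing.
It also fails if it takes over 72 s, if anything falls off the work surface, if the arm or the gripper's body presses on something with over 40 N, if the wrist force passes 120 N, or if a joint passes its speed limit or range.

## Working session

There is one attempt and no reset: what is moved stays moved. The work goes in short steps, Python scripts to look and compute and a tool call to move; the robot and the scene stay as the last step left them, time stands still between calls to the robot, and variables do not carry over. Pictures are saved under pics/ and viewed, and the job is handed in when it is done.

Besides the shell and the picture viewer there is one more tool, called in YAML: its name, and indented under it one key for each argument. jog_arm: Moves the arm, as the interface text tells. Its arguments: {"type":"object","properties":{"series":{"type":"array"},"force":{"type":"number"}},"required":["series"]}

```bash
ls; mkdir -p pics; python3 - <<'E'
from plant import r
import cv2,json
s=r.read_state();print({k:s[k] for k in('clock','tcp_pos','tcp_rot','force','torque','opening')}, r.pinch_z)
for n in("side","top","wrist"):
    d=r.get_image(n);cv2.imwrite(f"pics/{n}0.png",d["img"][:,:,::-1]);print(n,d["intrinsics"],d.get("rvec"),d.get("tvec"),d.get("mount"))
E
```

```text
pics
{'clock': 0.0, 'tcp_pos': array([0.2890433 , 0.60948194, 0.20479014]), 'tcp_rot': array([-6.89811988e-01, -3.06472363e+00,  2.02599074e-03]), 'force': array([0.61908959, 0.00409699, 0.68794221]), 'torque': array([-0.02747346, -0.04095048,  0.00085191]), 'opening': 0.09395174055835978} 0.0188
side [[411.37050415   0.         256.09882585]
 [  0.         411.37050415 190.37670423]
 [  0.           0.           1.        ]] [ 2.55364768  0.10557762 -0.03398247] [-0.6362392   0.03215242  1.1950475 ] None
top [[398.68994972   0.         257.03322973]
 [  0.         398.68994972 193.25550568]
 [  0.           0.           1.        ]] [ 2.1200215  -2.14622254  0.15650662] [0.04972154 0.65716426 1.00435134] None
wrist [[279.5153723    0.         256.55396579]
 [  0.         279.5153723  192.41160423]
 [  0.           0.           1.        ]] None None [[ 2.13228196e-04 -9.63569183e-01 -2.67459127e-01  7.86020972e-02]
 [ 9.99999749e-01  2.48073165e-05  7.07863587e-04  1.37778607e-04]
 [-6.75440595e-04 -2.67459211e-01  9.63568946e-01 -1.79823239e-01]
 [ 0.00000000e+00  0.00000000e+00  0.00000000e+00  1.00000000e+00]]
```

View pics/side0.png

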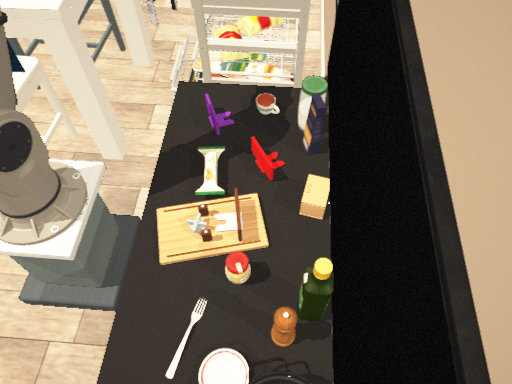

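View pics/top0.png

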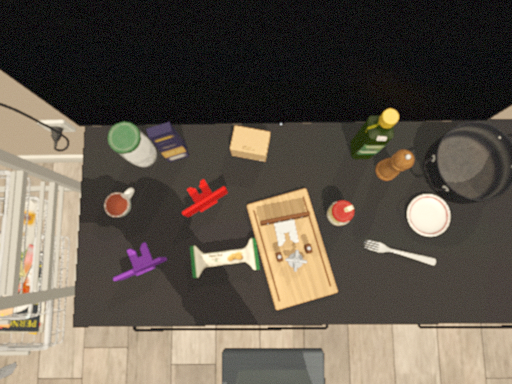

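View pics/wrist0.png

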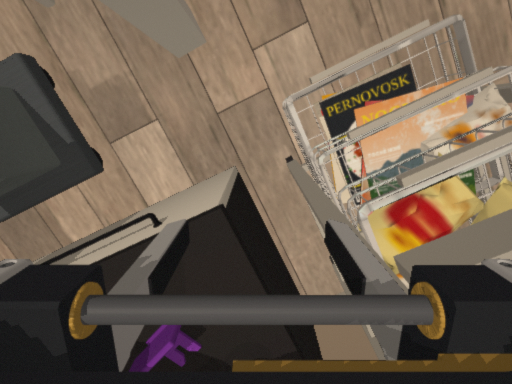

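The top view shows the board at about (292,248), the nut at (295,260), and the aluminium foot at (287,232) with a dark panel at (285,216). There are three guide shapes: red (205,197), purple (140,262) and the aluminium/dark-wood one on the board at (287,225). Only the last fits, being aluminium and on the board. I'll confirm in enlarged crops.

```bash
python3 - <<'E'
import cv2
a=cv2.imread("pics/top0.png")[180:312,230:350];cv2.imwrite("pics/top0c.png",cv2.resize(a,None,fx=4.5,fy=4.5,interpolation=cv2.INTER_CUBIC))
a=cv2.imread("pics/side0.png")[180:270,145:275];cv2.imwrite("pics/side0c.png",cv2.resize(a,None,fx=6,fy=6,interpolation=cv2.INTER_CUBIC))
E
```

```text
(no output)
```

View pics/top0c.png

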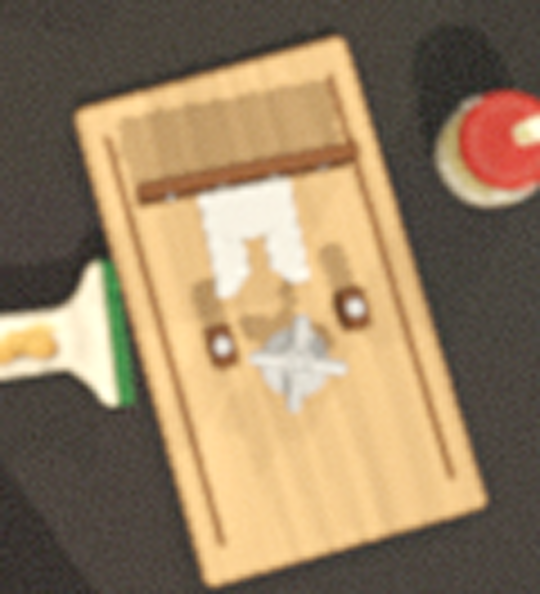

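View pics/side0c.png

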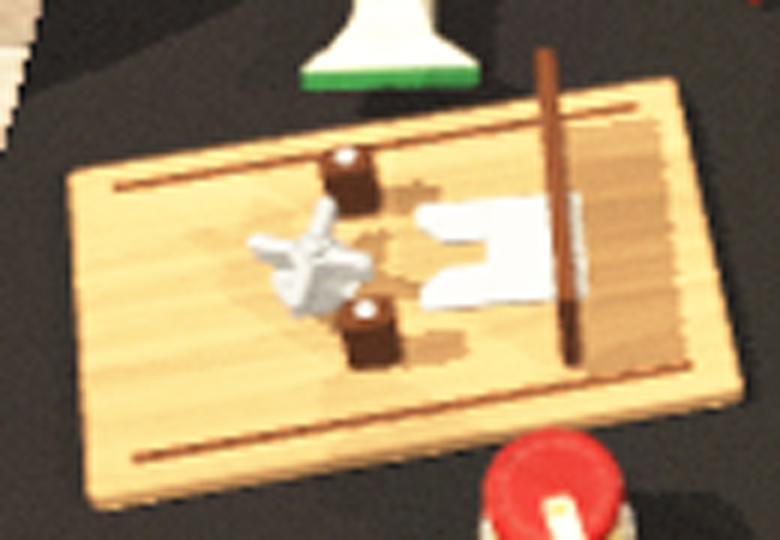

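```bash
cat > h.py <<'E'
import numpy as np,cv2
from scipy.spatial.transform import Rotation as R
from plant import r
def cam(d,st=None):
    K=d["intrinsics"]
    if d.get("rvec") is not None and "mount" not in d:
        Rm=R.from_rotvec(np.ravel(d["rvec"])).as_matrix();return K,Rm,np.ravel(d["tvec"])
    Rt=R.from_rotvec(st["tcp_rot"]).as_matrix();M=d["mount"]
    Rw=Rt@M[:3,:3];p=Rt@M[:3,3]+st["tcp_pos"]
    return K,Rw.T,-Rw.T@p
def ray(c,uv):
    K,Rm,t=c;uv=np.atleast_2d(uv).astype(float)
    d=np.c_[uv,np.ones(len(uv))]@np.linalg.inv(K).T@Rm
    return -Rm.T@t,d/np.linalg.norm(d,axis=1)[:,None]
def onplane(c,uv,z):
    o,d=ray(c,uv);return o+d*((z-o[2])/d[:,2])[:,None]
def proj(c,P):
    K,Rm,t=c;q=np.atleast_2d(P)@Rm.T+t;q=q@K.T;return q[:,:2]/q[:,2:]
def tri(cs,uvs):
    A=np.zeros((3,3));b=np.zeros(3)
    for c,uv in zip(cs,uvs):
        o,d=ray(c,uv);Q=np.eye(3)-np.outer(d[0],d[0]);A+=Q;b+=Q@o
    return np.linalg.solve(A,b)
def quad(mask):
    cs,_=cv2.findContours(mask,cv2.RETR_EXTERNAL,cv2.CHAIN_APPROX_NONE)
    c=max(cs,key=cv2.contourArea);h=cv2.convexHull(c)
    q=cv2.approxPolyDP(h,0.03*cv2.arcLength(h,True),True)[:,0].astype(float)
    # refine by line fit
    L=[];n=len(q);pts=c[:,0].astype(float)
    for i in range(n):
        a,b=q[i],q[(i+1)%n];u=(b-a)/np.linalg.norm(b-a);w=pts-a
        s=w@u;e=np.abs(w@np.array([-u[1],u[0]]))
        m=(e<3)&(s>0.1*np.linalg.norm(b-a))&(s<0.9*np.linalg.norm(b-a))
        vx,vy,x,y=cv2.fitLine(pts[m].astype(np.float32),cv2.DIST_HUBER,0,.01,.01).ravel();L.append((vx,vy,x,y))
    out=[]
    for i in range(n):
        a=L[i-1];b=L[i];M=np.array([[a[0],-b[0]],[a[1],-b[1]]])
        s=np.linalg.solve(M,[b[2]-a[2],b[3]-a[3]]);out.append([a[2]+s[0]*a[0],a[3]+s[0]*a[1]])
    return np.array(out)
E
python3 - <<'E'
from h import *
for n in("top","side"):
    d=r.get_image(n);c=cam(d);im=d["img"]
    hsv=cv2.cvtColor(im,cv2.COLOR_RGB2HSV)
    m=cv2.inRange(hsv,(10,60,110),(25,200,255))
    m2=np.zeros_like(m);x0,x1,y0,y1=(235,350,180,315)if n=="top"else(145,280,180,270)
    m2[y0:y1,x0:x1]=m[y0:y1,x0:x1]
    m2=cv2.morphologyEx(m2,cv2.MORPH_OPEN,np.ones((3,3)))
    q=quad(m2);P=onplane(c,q,.018)
    print(n,q.round(1).tolist());print(P.round(4).tolist(),np.linalg.norm(P-np.roll(P,-1,0),axis=1).round(4))
    np.save(f"/tmp/b_{n}.npy",P)
E
```

```text
top [[306.1000061035156, 187.1999969482422], [338.20001220703125, 292.20001220703125], [275.29998779296875, 310.5], [245.60000610351562, 204.10000610351562]]
[[0.6782, -0.0926, 0.018], [0.3972, -0.1682, 0.018], [0.3522, -0.0021, 0.018], [0.6336, 0.0737, 0.018]] [0.291  0.172  0.2914 0.1721]
side [[256.29998779296875, 192.1999969482422], [268.5, 245.60000610351562], [159.60000610351562, 264.70001220703125], [155.60000610351562, 208.1999969482422]]
[[0.6331, 0.0723, 0.018], [0.6794, -0.0945, 0.018], [0.4019, -0.1722, 0.018], [0.3543, -0.0046, 0.018]] [0.1732 0.2882 0.1743 0.2892]
```

```bash
python3 - <<'E'
from h import *
from h import R
C={}
for n in("top","side"):
    d=r.get_image(n);c=cam(d);C[n]=c;im=d["img"]
    hsv=cv2.cvtColor(im,cv2.COLOR_RGB2HSV).astype(int)
    x0,x1,y0,y1=(255,315,205,230)if n=="top"else(228,248,184,246)
    sub=hsv[y0:y1,x0:x1]
    m=((sub[...,2]<150)&(sub[...,1]>110)).astype(np.uint8)*255
    k,lab,st,cen=cv2.connectedComponentsWithStats(m)
    j=1+np.argmax(st[1:,4]);ys,xs=np.where(lab==j);pts=np.c_[xs+x0,ys+y0].astype(np.float32)
    rect=cv2.minAreaRect(pts);print(n,st[j],rect);print(onplane(c,cv2.boxPoints(rect),.09).round(4).tolist())
    P=onplane(c,[rect[0]],.09);print(P)
s=np.array([.482,-.0575]);
for n in C: print(n,'stud top guess z.054',proj(C[n],[[*s,.054],[*s,.018]]))
print(onplane(C["top"],[[295.4,260.1]],.053))
Rt=R.from_rotvec(r.read_state()["tcp_rot"]).as_matrix();print(Rt.round(3))
E
```

```text
top [37 11 10  3 13] ((296.5192565917969, 217.09617614746094), (1.17669677734375, 9.21745777130127), 78.69007110595703)
[[0.5887, -0.0462, 0.09], [0.593, -0.0692, 0.09], [0.59, -0.0696, 0.09], [0.5857, -0.0467, 0.09]]
[[ 0.58935982 -0.05792457  0.09      ]]
side [10 46  4 11 32] ((239.5675506591797, 234.90541076660156), (10.192737579345703, 2.794782876968384), 80.53767395019531)
[[0.5987, -0.093, 0.09], [0.6056, -0.0911, 0.09], [0.6127, -0.1189, 0.09], [0.606, -0.1208, 0.09]]
[[ 0.60575883 -0.1060721   0.09      ]]
top stud top guess z.054 [[296.29213735 260.04306436]
 [295.15604317 259.94191173]]
side stud top guess z.054 [[195.73981386 221.52159707]
 [197.36809461 227.96911533]]
[[ 0.48187257 -0.05528341  0.053     ]]
[[-0.904  0.428 -0.   ]
 [ 0.428  0.904 -0.   ]
 [ 0.    -0.    -1.   ]]
```

```bash
python3 - <<'E'
from h import *
for n in("top","side"):
    d=r.get_image(n);c=cam(d);im=d["img"]
    hsv=cv2.cvtColor(im,cv2.COLOR_RGB2HSV).astype(int)
    print(hsv[212:224,285].tolist() if n=="top" else hsv[205,230:246].tolist())
    x0,x1,y0,y1=(255,315,205,230)if n=="top"else(228,248,184,246)
    sub=hsv[y0:y1,x0:x1]
    m=((sub[...,2]<190)&(sub[...,1]>125)&(sub[...,0]<14)).astype(np.uint8)*255
    k,lab,st,cen=cv2.connectedComponentsWithStats(m)
    j=1+np.argmax(st[1:,4]);ys,xs=np.where(lab==j);pts=np.c_[xs+x0,ys+y0].astype(np.float32)
    rect=cv2.minAreaRect(pts);print(n,st[j],rect);print(cv2.boxPoints(rect).round(1).tolist(),onplane(c,cv2.boxPoints(rect),.09).round(4).tolist())
E
```

```text
[[17, 117, 200], [17, 110, 204], [17, 120, 198], [16, 120, 187], [12, 142, 158], [13, 165, 158], [12, 163, 161], [11, 153, 140], [15, 74, 152], [20, 30, 212], [23, 21, 250], [21, 20, 250]]
top [  6   7  48  13 160] ((284.59600830078125, 218.02801513671875), (4.0249223709106445, 48.209625244140625), 79.69515228271484)
[[260.5, 220.39999389648438], [308.0, 211.6999969482422], [308.70001220703125, 215.6999969482422], [261.20001220703125, 224.3000030517578]] [[0.5822, 0.0332, 0.09], [0.6026, -0.0872, 0.09], [0.5925, -0.0887, 0.09], [0.5722, 0.0315, 0.09]]
[[24, 97, 254], [23, 99, 254], [23, 99, 254], [23, 99, 254], [22, 108, 252], [15, 142, 228], [11, 171, 172], [10, 169, 171], [12, 147, 172], [15, 131, 206], [17, 130, 235], [16, 130, 236], [17, 133, 234], [17, 130, 236], [17, 127, 237], [18, 126, 238]]
side [  0   4  14  53 173] ((234.3087615966797, 214.15379333496094), (52.25761032104492, 11.096184730529785), 86.72950744628906)
[[227.3000030517578, 188.39999389648438], [238.39999389648438, 187.8000030517578], [241.3000030517578, 239.89999389648438], [230.3000030517578, 240.60000610351562]] [[0.5579, 0.0311, 0.09], [0.5875, 0.0356, 0.09], [0.6116, -0.1196, 0.09], [0.5843, -0.1237, 0.09]]
```

jog_arm:
  series:
    - {"x": -0.04, "y": -0.044, "z": 0.002, "rz": 0.075}
    - {"x": -0.08, "y": -0.088, "z": 0.004, "rz": 0.15}
    - {"x": -0.121, "y": -0.131, "z": 0.006, "rz": 0.22}
    - {"x": -0.161, "y": -0.175, "z": 0.008, "rz": 0.3}
    - {"x": -0.202, "y": -0.219, "z": 0.01, "rz": 0.37}
    - {"x": -0.242, "y": -0.263, "z": 0.012, "rz": 0.44}
    - {"x": -0.283, "y": -0.307, "z": 0.014, "rz": 0.52}
    - {"x": -0.32, "y": -0.35, "z": 0.016, "rz": 0.59}

```text
schema error: expected keys x, y, z, rx, ry, rz, jaw
```

jog_arm:
  series:
    - {"x": -0.04, "y": -0.044, "z": 0.002, "rx": 0, "ry": 0, "rz": 0.075, "jaw": 0}
    - {"x": -0.08, "y": -0.088, "z": 0.004, "rx": 0, "ry": 0, "rz": 0.15, "jaw": 0}
    - {"x": -0.121, "y": -0.131, "z": 0.006, "rx": 0, "ry": 0, "rz": 0.22, "jaw": 0}
    - {"x": -0.161, "y": -0.175, "z": 0.008, "rx": 0, "ry": 0, "rz": 0.3, "jaw": 0}
    - {"x": -0.202, "y": -0.219, "z": 0.01, "rx": 0, "ry": 0, "rz": 0.37, "jaw": 0}
    - {"x": -0.242, "y": -0.263, "z": 0.012, "rx": 0, "ry": 0, "rz": 0.44, "jaw": 0}
    - {"x": -0.283, "y": -0.307, "z": 0.014, "rx": 0, "ry": 0, "rz": 0.52, "jaw": 0}
    - {"x": -0.32, "y": -0.35, "z": 0.016, "rx": 0, "ry": 0, "rz": 0.59, "jaw": 0}

```text
clock: 1.45
tcp_pos: [0.4288, 0.1546, 0.1898]
tcp_rot: [1.555, 2.73, 0.002]
force: [1.0, 0.8, 0.3]
opening: 0.094
```

```bash
cat >> h.py <<'E'
def go(pos,yaw,st=None):
    "tool-frame delta to reach TCP pos with tool y at world angle yaw, z down, from measured pose"
    st=st or r.read_state();Rt=R.from_rotvec(st["tcp_rot"]).as_matrix()
    y=np.array([np.cos(yaw),np.sin(yaw),0]);z=np.array([0,0,-1.]);Rg=np.c_[np.cross(y,z),y,z]
    a=np.arctan2(Rt[1,1],Rt[0,1])
    print("tcp",st["tcp_pos"].round(4),"yaw",a.round(4),"tilt",Rt[:,2].round(4),"F",np.round(st["force"],2),"T",np.round(st["torque"],3),"op",round(st["opening"],4),"t",st["clock"],"q",np.round(st["joints"],2))
    print("delta",(Rt.T@(np.array(pos)-st["tcp_pos"])).round(4),"rot",R.from_matrix(Rt.T@Rg).as_rotvec().round(4))
E
python3 -c "
from h import *
go([.52,-.13,.18],.167)"
```

```text
tcp [0.4288 0.1546 0.1898] yaw 0.5352 tilt [ 7.e-04  7.e-04 -1.e+00] F [0.98 0.82 0.3 ] T [-0.008 -0.025  0.017] op 0.094 t 1.45 q [-0.85  0.07  0.39  2.11 -0.03  0.96  0.09]
delta [-0.2913 -0.0667  0.0096] rot [ 0.0009 -0.0004  0.3682]
```

jog_arm:
  series:
    - {"x": -0.048, "y": -0.011, "z": 0.002, "rx": 0, "ry": 0, "rz": 0.06, "jaw": 0}
    - {"x": -0.097, "y": -0.022, "z": 0.004, "rx": 0, "ry": 0, "rz": 0.12, "jaw": 0}
    - {"x": -0.145, "y": -0.033, "z": 0.006, "rx": 0, "ry": 0, "rz": 0.18, "jaw": 0}
    - {"x": -0.194, "y": -0.044, "z": 0.008, "rx": 0, "ry": 0, "rz": 0.24, "jaw": 0}
    - {"x": -0.243, "y": -0.055, "z": 0.01, "rx": 0, "ry": 0, "rz": 0.3, "jaw": 0}
    - {"x": -0.291, "y": -0.067, "z": 0.01, "rx": 0, "ry": 0, "rz": 0.367, "jaw": 0}
    - {"x": -0.291, "y": -0.067, "z": 0.01, "rx": 0, "ry": 0, "rz": 0.367, "jaw": 0}

```text
clock: 2.33
tcp_pos: [0.5202, -0.1315, 0.1796]
tcp_rot: [2.03, 2.396, -0.002]
force: [-0.8, 1.3, -0.4]
opening: 0.0942
```

```bash
python3 - <<'E'
from h import *
go([.588,-.028,.12],.167)
d=r.get_image("wrist");cv2.imwrite("pics/w1.png",d["img"][:,:,::-1])
E
```

```text
tcp [ 0.5202 -0.1315  0.1796] yaw 0.165 tilt [ 3.0e-04 -1.6e-03 -1.0e+00] F [-0.8   1.32 -0.39] T [-0.005  0.052  0.024] op 0.0942 t 2.325 q [-0.43  0.26  0.66  1.97 -0.19  0.97  0.49]
delta [0.091  0.0839 0.0594] rot [ 0.      0.0017 -0.002 ]
```

View pics/w1.png

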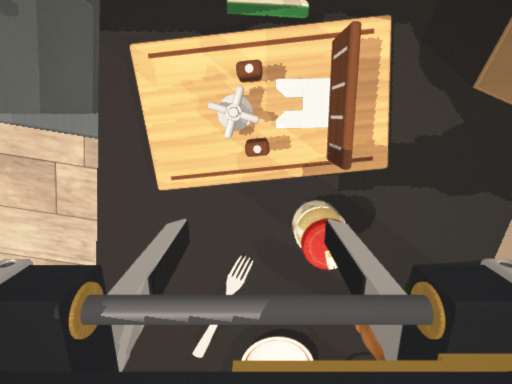

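The wrist view shows the hub at (234,112), the cheeks at (249,70) and (257,147), and the panel top edge from about (355,25) to (346,165).

```bash
python3 - <<'E'
from h import *
st=r.read_state();d=r.get_image("wrist");c=cam(d,st);np.savez("/tmp/w.npz",K=c[0],R=c[1],t=c[2])
im=d["img"];print(st["clock"],st["tcp_pos"])
a=im[10:200,200:400,::-1];cv2.imwrite("pics/w1c.png",cv2.resize(a,None,fx=3.9,fy=3.1,interpolation=cv2.INTER_CUBIC))
a=im[75:150,195:275,::-1];cv2.imwrite("pics/w1n.png",cv2.resize(a,None,fx=7,fy=7,interpolation=cv2.INTER_CUBIC))
hsv=cv2.cvtColor(im,cv2.COLOR_RGB2HSV)
m=cv2.inRange(hsv,(8,50,90),(26,255,255));m[200:]=0;m[:,:128]=0;m[:,410:]=0
m=cv2.morphologyEx(m,cv2.MORPH_CLOSE,np.ones((3,3)))
q=quad(m);P=onplane(c,q,.018);print(q.round(1).tolist(),P.round(4).tolist(),np.linalg.norm(P-np.roll(P,-1,0),axis=1).round(4),P.mean(0))
E
```

```text
2.375 [ 0.51986811 -0.12927911  0.1793877 ]
[[391.29998779296875, 16.799999237060547], [387.1000061035156, 169.8000030517578], [157.89999389648438, 192.10000610351562], [129.10000610351562, 45.5]] [[0.6326, 0.0728, 0.018], [0.6768, -0.0896, 0.018], [0.399, -0.1659, 0.018], [0.355, -0.0028, 0.018]] [0.1683 0.2881 0.169  0.2876] [ 0.51585443 -0.04634729  0.018     ]
```

View pics/w1c.png

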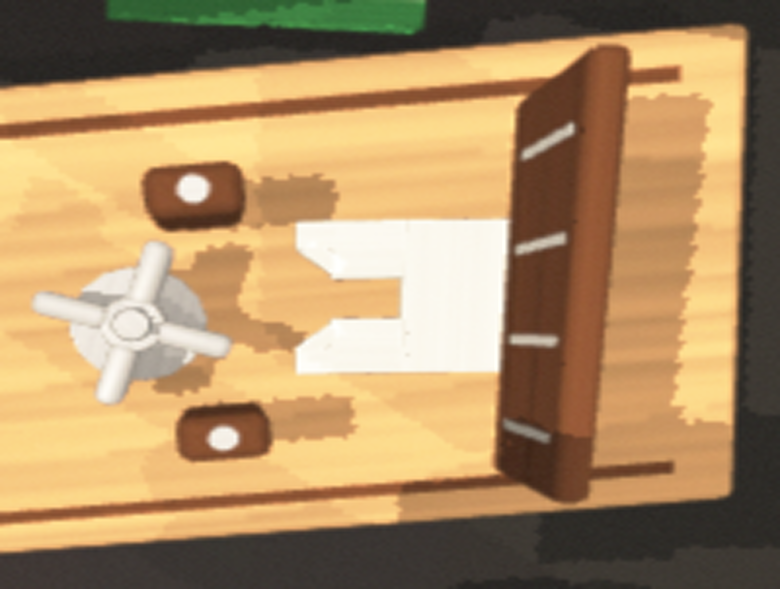

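View pics/w1n.png

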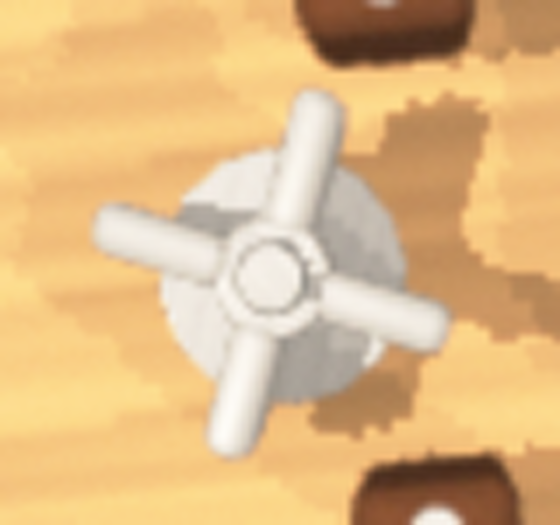

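```bash
python3 - <<'E'
from h import *
f=np.load("/tmp/w.npz");c=(f["K"],f["R"],f["t"])
n=lambda p:(np.array(p)+.5)/7-.5+[195,75]
k=lambda p:(np.array(p)+.5)/[3.9,3.1]-.5+[200,10]
hub=onplane(c,n([270,277]),.053);print("hub",hub)
w=onplane(c,n([[113,228],[430,332],[318,105],[232,442]]),.054);print(w.round(4),w.mean(0),np.arctan2(*(w-w.mean(0))[:,1::-1].T))
ch=onplane(c,k([[193,188],[223,438]]),.062);print("cheeks",ch,np.linalg.norm(ch[0]-ch[1]),np.arctan2(*(ch[0]-ch[1])[1::-1])-np.pi/2)
pn=onplane(c,k([[597,48],[628,52],[555,497],[590,496]]),.09);print("panel",pn.round(4),pn.mean(0))
e=(pn[0]+pn[1]-pn[2]-pn[3])/2;print(np.linalg.norm(e),np.arctan2(e[1],e[0])-np.pi/2)
ft=onplane(c,k([[297,222],[297,372],[402,277],[402,318],[402,297]]),.024);print("foot",ft.round(4),np.linalg.norm(ft[0]-ft[1]))
e=ft[0]-ft[1];print(np.arctan2(e[1],e[0])-np.pi/2)
E
```

```text
hub [[ 0.48180554 -0.05544048  0.053     ]]
[[ 0.4578 -0.0524  0.054 ]
 [ 0.5069 -0.0593  0.054 ]
 [ 0.4853 -0.0302  0.054 ]
 [ 0.4797 -0.0805  0.054 ]] [ 0.48241425 -0.05560284  0.054     ] [ 3.01189398 -0.14987606  1.45801378 -1.6798337 ]
cheeks [[ 0.49196805 -0.01160162  0.062     ]
 [ 0.51270554 -0.08830951  0.062     ]] 0.07946159215628167 0.26403200428896545
panel [[ 0.5751  0.0348  0.09  ]
 [ 0.5821  0.035   0.09  ]
 [ 0.5973 -0.0892  0.09  ]
 [ 0.6058 -0.0875  0.09  ]] [ 0.59005624 -0.02670618  0.09      ]
0.12540720266694835 0.18412330546585132
foot [[ 0.5215 -0.0126  0.024 ]
 [ 0.5313 -0.0647  0.024 ]
 [ 0.5552 -0.0261  0.024 ]
 [ 0.5583 -0.0402  0.024 ]
 [ 0.5567 -0.0329  0.024 ]] 0.05298957607839383
0.18676649039331195
```

```bash
python3 -c "
from h import *
go([.589,-.027,.12],.18)"
```

```text
tcp [ 0.5198 -0.1279  0.1793] yaw 0.1703 tilt [-4.e-04 -0.e+00 -1.e+00] F [-0.44  0.33  0.02] T [-0.003  0.03   0.047] op 0.0941 t 2.425 q [-0.43  0.26  0.65  1.98 -0.19  0.97  0.49]
delta [0.0877 0.0854 0.0593] rot [-0.0004 -0.     -0.0097]
```

jog_arm:
  series:
    - {"x": 0.03, "y": 0.03, "z": 0.01, "rx": 0, "ry": 0, "rz": -0.01, "jaw": 100}
    - {"x": 0.06, "y": 0.06, "z": 0.03, "rx": 0, "ry": 0, "rz": -0.01, "jaw": 140}
    - {"x": 0.088, "y": 0.085, "z": 0.05, "rx": 0, "ry": 0, "rz": -0.01, "jaw": 140}
    - {"x": 0.088, "y": 0.085, "z": 0.059, "rx": 0, "ry": 0, "rz": -0.01, "jaw": 140}
    - {"x": 0.088, "y": 0.085, "z": 0.059, "rx": 0, "ry": 0, "rz": -0.01, "jaw": 140}
    - {"x": 0.088, "y": 0.085, "z": 0.059, "rx": 0, "ry": 0, "rz": -0.01, "jaw": 140}

```text
clock: 3.18
tcp_pos: [0.5885, -0.0272, 0.1212]
tcp_rot: [2.012, 2.412, 0.001]
force: [0.8, -0.2, -0.3]
opening: 0.0425
```

```bash
python3 - <<'E'
from h import *
go([.589,-.027,.065],.18)
st=r.read_state();d=r.get_image("wrist");cv2.imwrite("pics/w2.png",d["img"][:,:,::-1])
c=cam(d,st);print(proj(c,[[.589,-.027,.09]]))
E
```

```text
tcp [ 0.5885 -0.0272  0.1212] yaw 0.1801 tilt [ 7.e-04  2.e-04 -1.e+00] F [ 0.79 -0.23 -0.3 ] T [-0.052  0.072  0.001] op 0.0425 t 3.175 q [-0.51  0.43  0.57  1.91 -0.29  0.89  0.39]
delta [0.0001 0.0005 0.0562] rot [ 0.0007 -0.      0.0001]
[[257.80451967 216.22368834]]
```

View pics/w2.png

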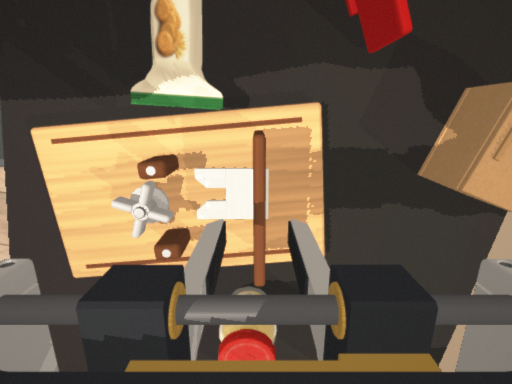

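The panel edge (column about 259) is vertical and centred between the fingers at (208..307). Descending and gripping.

jog_arm:
  series:
    - {"x": 0, "y": 0, "z": 0.03, "rx": 0, "ry": 0, "rz": 0, "jaw": 140}
    - {"x": 0, "y": 0, "z": 0.056, "rx": 0, "ry": 0, "rz": 0, "jaw": 140}
    - {"x": 0, "y": 0, "z": 0.056, "rx": 0, "ry": 0, "rz": 0, "jaw": 180}
    - {"x": 0, "y": 0, "z": 0.056, "rx": 0, "ry": 0, "rz": 0, "jaw": 255}
    - {"x": 0, "y": 0, "z": 0.056, "rx": 0, "ry": 0, "rz": 0, "jaw": 255}
    - {"x": 0, "y": 0, "z": 0.056, "rx": 0, "ry": 0, "rz": 0, "jaw": 255}
    - {"x": 0, "y": 0, "z": 0.056, "rx": 0, "ry": 0, "rz": 0, "jaw": 255}
  force: 20

```text
clock: 4.1
tcp_pos: [0.5894, -0.0265, 0.0655]
tcp_rot: [2.011, 2.412, 0.002]
force: [-0.5, -0.2, 9.5]
opening: 0.0095
```

```bash
python3 - <<'E'
from h import *
b=np.array([np.cos(.264),np.sin(.264)]);s=np.array([.482,-.0555]);bl=np.array([-b[1],b[0]])
p=s+.0395*b
go([*(p+.03*b),.065],.264)
go([*p,.065],.264)
st=r.read_state();d=r.get_image("wrist");cv2.imwrite("pics/w3.png",d["img"][:,:,::-1])
E
```

```text
tcp [ 0.5894 -0.0265  0.0655] yaw 0.181 tilt [ 1.5e-03  3.0e-04 -1.0e+00] F [-0.55 -0.23  9.48] T [-0.041  0.366  0.041] op 0.0095 t 4.1 q [-0.47  0.5   0.53  1.94 -0.35  0.79  0.43]
delta [-0.0034 -0.0416  0.0004] rot [ 0.0016  0.     -0.083 ]
tcp [ 0.5894 -0.0265  0.0655] yaw 0.181 tilt [ 1.5e-03  3.0e-04 -1.0e+00] F [-0.55 -0.23  9.48] T [-0.041  0.366  0.041] op 0.0095 t 4.1 q [-0.47  0.5   0.53  1.94 -0.35  0.79  0.43]
delta [-0.0059 -0.0715  0.0004] rot [ 0.0016  0.     -0.083 ]
```

View pics/w3.png

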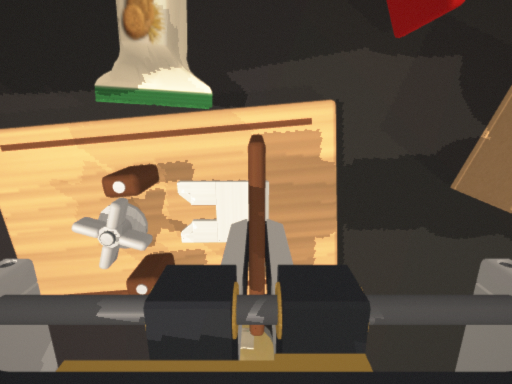

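jog_arm:
  series:
    - {"x": 0, "y": 0, "z": -0.0005, "rx": 0, "ry": 0, "rz": 0, "jaw": 255}
    - {"x": -0.001, "y": -0.008, "z": -0.001, "rx": 0, "ry": 0, "rz": -0.02, "jaw": 255}
    - {"x": -0.0015, "y": -0.016, "z": -0.001, "rx": 0, "ry": 0, "rz": -0.04, "jaw": 255}
    - {"x": -0.002, "y": -0.024, "z": -0.001, "rx": 0, "ry": 0, "rz": -0.06, "jaw": 255}
    - {"x": -0.003, "y": -0.032, "z": -0.001, "rx": 0, "ry": 0, "rz": -0.083, "jaw": 255}
    - {"x": -0.003, "y": -0.038, "z": -0.001, "rx": 0, "ry": 0, "rz": -0.083, "jaw": 255}
    - {"x": -0.0034, "y": -0.038, "z": -0.001, "rx": 0, "ry": 0, "rz": -0.083, "jaw": 255}

```text
clock: 5.03
tcp_pos: [0.5511, -0.0367, 0.0655]
tcp_rot: [-1.91, -2.493, 0.001]
force: [-4.8, 0.3, 8.8]
opening: 0.0098
```

```bash
python3 - <<'E'
from h import *
b=np.array([np.cos(.264),np.sin(.264)]);s=np.array([.482,-.0555])
p=s+.0395*b
go([*p,.065],.264)
st=r.read_state();d=r.get_image("wrist");cv2.imwrite("pics/w4.png",d["img"][:,:,::-1])
a=d["img"][90:290,60:310,::-1];cv2.imwrite("pics/w4c.png",cv2.resize(a,None,fx=3,fy=3,interpolation=cv2.INTER_CUBIC))
c=cam(d,st);np.savez("/tmp/w.npz",K=c[0],R=c[1],t=c[2])
E
```

```text
tcp [ 0.5511 -0.0367  0.0655] yaw 0.2636 tilt [-1.1e-03  4.0e-04 -1.0e+00] F [-4.83  0.33  8.82] T [0.185 1.494 0.024] op 0.0098 t 5.025 q [-0.46  0.44  0.52  2.02 -0.32  0.75  0.51]
delta [-0.0001 -0.0321  0.0005] rot [-0.001  -0.0007 -0.0004]
```

View pics/w4c.png

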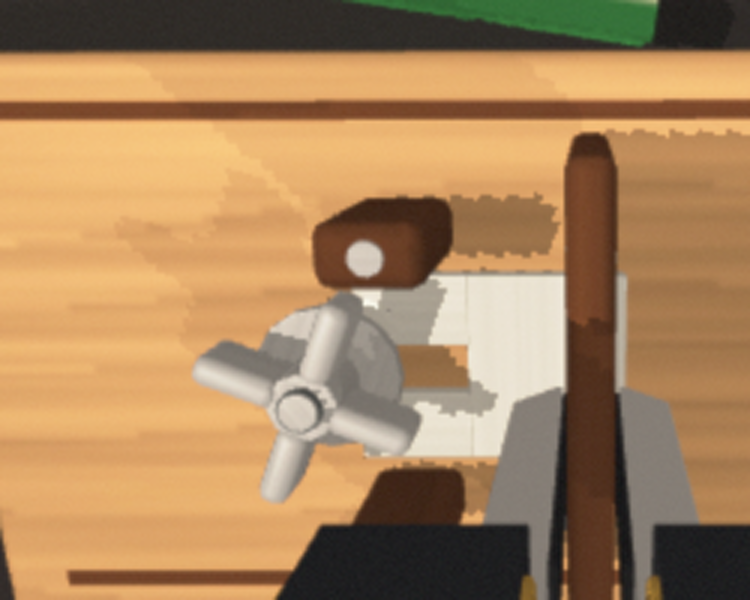

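```bash
python3 - <<'E'
from h import *
f=np.load("/tmp/w.npz");c=(f["K"],f["R"],f["t"])
k=lambda p:(np.array(p)+.5)/3-.5+[60,90]
b=np.array([np.cos(.264),np.sin(.264)]);s=np.array([.482,-.0555])
def bd(P):
    q=P[:,:2]-s;return np.c_[q@b,q@[-b[1],b[0]]].round(4)
print(bd(onplane(c,k([[440,345],[440,388],[467,345],[467,388],[480,272],[480,457],[620,272]]),.024)))
print(bd(onplane(c,k([[298,410]]),.053)),bd(onplane(c,k([[364,258]]),.062)))
go([0.551,-.0367,.065],.264)
E
```

```text
[[ 0.0293  0.0067]
 [ 0.0287 -0.006 ]
 [ 0.0368  0.0067]
 [ 0.0363 -0.006 ]
 [ 0.0412  0.0274]
 [ 0.0392 -0.0272]
 [ 0.079   0.0274]]
[[-0.001  -0.0008]] [[0.0205 0.0393]]
tcp [ 0.5511 -0.0367  0.0655] yaw 0.2636 tilt [-1.6e-03  4.0e-04 -1.0e+00] F [-6.01  1.    8.37] T [-0.014  1.639 -0.005] op 0.0095 t 5.075 q [-0.46  0.45  0.52  2.02 -0.32  0.75  0.51]
delta [ 0.     -0.0001  0.0005] rot [-0.0014 -0.0008 -0.0004]
```

jog_arm:
  series:
    - {"x": 0, "y": -0.002, "z": -0.001, "rx": 0, "ry": 0, "rz": 0, "jaw": 255}
    - {"x": 0, "y": -0.008, "z": -0.0015, "rx": 0, "ry": 0, "rz": 0, "jaw": 255}
    - {"x": 0, "y": -0.014, "z": -0.0015, "rx": 0, "ry": 0, "rz": 0, "jaw": 255}
    - {"x": 0, "y": -0.02, "z": -0.0015, "rx": 0, "ry": 0, "rz": 0, "jaw": 255}

```text
clock: 5.58
tcp_pos: [0.5321, -0.0421, 0.0669]
tcp_rot: [-1.91, -2.494, 0.0]
force: [0.5, -0.3, -3.3]
opening: 0.0096
```

```bash
python3 - <<'E'
from h import *
b=np.array([np.cos(.264),np.sin(.264)]);s=np.array([.482,-.0555])
p=s+.0395*b
go([*p,.065],.264)
E
```

```text
tcp [ 0.5321 -0.0421  0.0669] yaw 0.2639 tilt [-2.e-04 -0.e+00 -1.e+00] F [ 0.48 -0.34 -3.31] T [-0.045  0.073 -0.017] op 0.0096 t 5.575 q [-0.47  0.42  0.52  2.07 -0.31  0.73  0.52]
delta [ 0.0001 -0.0123  0.0019] rot [-0.0002 -0.     -0.0001]
```

jog_arm:
  series:
    - {"x": 0, "y": -0.003, "z": 0.0006, "rx": 0, "ry": 0, "rz": 0, "jaw": 255}
    - {"x": 0, "y": -0.006, "z": 0.0006, "rx": 0, "ry": 0, "rz": 0, "jaw": 255}
    - {"x": 0, "y": -0.009, "z": 0.0006, "rx": 0, "ry": 0, "rz": 0, "jaw": 255}
    - {"x": 0, "y": -0.0105, "z": 0.0006, "rx": 0, "ry": 0, "rz": 0, "jaw": 255}
    - {"x": 0, "y": -0.0105, "z": 0.0006, "rx": 0, "ry": 0, "rz": 0, "jaw": 255}

```text
clock: 6.2
tcp_pos: [0.5225, -0.0447, 0.0664]
tcp_rot: [1.91, 2.494, 0.0]
force: [0.1, 0.1, -2.9]
opening: 0.0101
```

```bash
python3 - <<'E'
from h import *
b=np.array([np.cos(.264),np.sin(.264)]);s=np.array([.482,-.0555])
p=s+.0395*b
go([*p,.065],.264)
E
```

```text
tcp [ 0.5225 -0.0447  0.0664] yaw 0.2639 tilt [ 0. -0. -1.] F [ 0.13  0.13 -2.94] T [-0.082  0.05   0.021] op 0.0101 t 6.2 q [-0.47  0.4   0.53  2.09 -0.3   0.73  0.52]
delta [ 0.0001 -0.0024  0.0014] rot [ 0.      0.     -0.0001]
```

jog_arm:
  series:
    - {"x": 0, "y": -0.0005, "z": 0.0004, "rx": 0, "ry": 0, "rz": 0, "jaw": 255}
    - {"x": 0, "y": -0.001, "z": 0.0008, "rx": 0, "ry": 0, "rz": 0, "jaw": 255}
    - {"x": 0, "y": -0.0015, "z": 0.0008, "rx": 0, "ry": 0, "rz": 0, "jaw": 255}
    - {"x": 0, "y": -0.0015, "z": 0.0008, "rx": 0, "ry": 0, "rz": 0, "jaw": 255}

```text
clock: 6.7
tcp_pos: [0.521, -0.0451, 0.0656]
tcp_rot: [-1.91, -2.494, 0.0]
force: [0.6, -0.2, -3.0]
opening: 0.0101
```

jog_arm:
  series:
    - {"x": 0, "y": -0.0005, "z": 0.0004, "rx": 0, "ry": 0, "rz": 0, "jaw": 255}
    - {"x": 0, "y": -0.001, "z": 0.0006, "rx": 0, "ry": 0, "rz": 0, "jaw": 255}
    - {"x": 0, "y": -0.0015, "z": 0.0006, "rx": 0, "ry": 0, "rz": 0, "jaw": 255}
    - {"x": 0, "y": -0.0015, "z": 0.0006, "rx": 0, "ry": 0, "rz": 0, "jaw": 255}

```text
clock: 7.2
tcp_pos: [0.5206, -0.0453, 0.0655]
tcp_rot: [1.909, 2.493, 0.002]
force: [3.9, 1.6, 6.4]
opening: 0.0098
```

```bash
python3 - <<'E'
from h import *
b=np.array([np.cos(.264),np.sin(.264)]);s=np.array([.482,-.0555])
p=s+.0395*b
go([*p,.065],.264)
E
```

```text
tcp [ 0.5206 -0.0453  0.0655] yaw 0.264 tilt [ 1.8e-03  2.0e-04 -1.0e+00] F [3.92 1.56 6.4 ] T [ 0.403 -0.752 -0.03 ] op 0.0098 t 7.2 q [-0.47  0.4   0.53  2.09 -0.3   0.72  0.52]
delta [ 0.0002 -0.0004  0.0005] rot [0.0018 0.0003 0.    ]
```

jog_arm:
  series:
    - {"x": 0, "y": 0, "z": -0.0003, "rx": 0, "ry": 0, "rz": 0, "jaw": 255}
    - {"x": 0, "y": -0.0005, "z": -0.0003, "rx": 0, "ry": 0, "rz": 0, "jaw": 255}
    - {"x": 0, "y": -0.001, "z": -0.0003, "rx": 0, "ry": 0, "rz": 0, "jaw": 255}
    - {"x": 0, "y": -0.001, "z": -0.0003, "rx": 0, "ry": 0, "rz": 0, "jaw": 255}

```text
clock: 7.7
tcp_pos: [0.5202, -0.0454, 0.0656]
tcp_rot: [1.908, 2.493, 0.003]
force: [11.6, 3.1, -4.3]
opening: 0.01
```

```bash
python3 - <<'E'
from h import *
b=np.array([np.cos(.264),np.sin(.264)]);s=np.array([.482,-.0555])
p=s+.0395*b
go([*p,.065],.264)
E
```

```text
tcp [ 0.5202 -0.0454  0.0656] yaw 0.2644 tilt [ 2.8e-03 -1.0e-04 -1.0e+00] F [11.56  3.07 -4.34] T [ 0.6   -2.473  0.033] op 0.01 t 7.7 q [-0.47  0.4   0.53  2.09 -0.3   0.72  0.52]
delta [ 0.0003 -0.      0.0006] rot [0.0027 0.0009 0.0004]
```

jog_arm:
  series:
    - {"x": 0, "y": 0.0004, "z": 0.0003, "rx": 0, "ry": 0, "rz": 0, "jaw": 255}
    - {"x": 0, "y": 0.0008, "z": 0.0005, "rx": 0, "ry": 0, "rz": 0, "jaw": 255}
    - {"x": 0, "y": 0.0008, "z": 0.0005, "rx": 0, "ry": 0, "rz": 0, "jaw": 255}

```text
clock: 8.07
tcp_pos: [0.5203, -0.0454, 0.0655]
tcp_rot: [1.909, 2.494, 0.002]
force: [0.9, 1.9, 14.1]
opening: 0.0097
```

jog_arm:
  series:
    - {"x": 0, "y": 0, "z": -0.0004, "rx": 0, "ry": 0, "rz": 0, "jaw": 255}
    - {"x": 0, "y": 0, "z": -0.0004, "rx": 0, "ry": 0, "rz": 0, "jaw": 255}
    - {"x": 0, "y": 0, "z": -0.0004, "rx": 0, "ry": 0, "rz": 0, "jaw": 215}
    - {"x": 0, "y": 0, "z": -0.0004, "rx": 0, "ry": 0, "rz": 0, "jaw": 200}
    - {"x": 0, "y": 0, "z": -0.0004, "rx": 0, "ry": 0, "rz": 0, "jaw": 200}
    - {"x": 0, "y": 0, "z": -0.03, "rx": 0, "ry": 0, "rz": 0, "jaw": 200}
    - {"x": 0, "y": 0, "z": -0.08, "rx": 0, "ry": 0, "rz": 0, "jaw": 200}
    - {"x": 0, "y": 0, "z": -0.1, "rx": 0, "ry": 0, "rz": 0, "jaw": 200}

```text
clock: 9.07
tcp_pos: [0.5201, -0.0458, 0.167]
tcp_rot: [1.909, 2.493, 0.003]
force: [-0.1, 0.3, -0.2]
opening: 0.0202
```

```bash
python3 - <<'E'
from h import *
go([.48,-.11,.165],.264)
d=r.get_image("top");cv2.imwrite("pics/t5.png",cv2.resize(d["img"][180:312,230:350,::-1],None,fx=4.5,fy=4.5,interpolation=cv2.INTER_CUBIC))
d=r.get_image("wrist");cv2.imwrite("pics/w5.png",d["img"][:,:,::-1])
E
```

```text
tcp [ 0.5201 -0.0458  0.167 ] yaw 0.2635 tilt [ 2.1e-03  4.0e-04 -1.0e+00] F [-0.11  0.32 -0.24] T [-0.036  0.084 -0.008] op 0.0202 t 9.075 q [-0.55  0.24  0.61  2.02 -0.17  0.93  0.41]
delta [-0.0515 -0.0554  0.0019] rot [ 0.0022  0.0002 -0.0005]
```

View pics/w5.png

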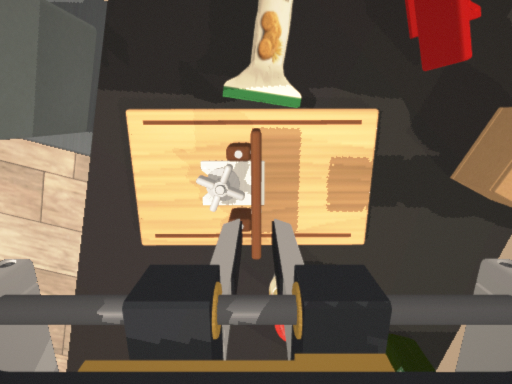

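jog_arm:
  series:
    - {"x": 0, "y": -0.007, "z": 0, "rx": 0, "ry": 0, "rz": 0.18, "jaw": 200}
    - {"x": 0.001, "y": -0.014, "z": 0, "rx": 0, "ry": 0, "rz": 0.36, "jaw": 200}
    - {"x": 0.002, "y": -0.021, "z": 0, "rx": 0, "ry": 0, "rz": 0.54, "jaw": 200}
    - {"x": 0.003, "y": -0.028, "z": 0, "rx": 0, "ry": 0, "rz": 0.72, "jaw": 200}
    - {"x": 0.004, "y": -0.036, "z": 0, "rx": 0, "ry": 0, "rz": 0.9, "jaw": 200}
    - {"x": 0.005, "y": -0.043, "z": 0, "rx": 0, "ry": 0, "rz": 1.08, "jaw": 200}
    - {"x": 0.006, "y": -0.05, "z": 0, "rx": 0, "ry": 0, "rz": 1.26, "jaw": 200}
    - {"x": 0.008, "y": -0.058, "z": 0, "rx": 0, "ry": 0, "rz": 1.44, "jaw": 200}

```text
clock: 10.18
tcp_pos: [0.4605, -0.0531, 0.1639]
tcp_rot: [3.082, 0.607, -0.002]
force: [-1.5, 0.2, -0.2]
opening: 0.0204
```

jog_arm:
  series:
    - {"x": 0, "y": 0, "z": 0.01, "rx": 0, "ry": 0, "rz": 0.17, "jaw": 200}
    - {"x": 0, "y": 0, "z": 0.02, "rx": 0, "ry": 0, "rz": 0.34, "jaw": 200}
    - {"x": 0, "y": 0, "z": 0.03, "rx": 0, "ry": 0, "rz": 0.52, "jaw": 200}
    - {"x": 0, "y": 0, "z": 0.03, "rx": 0, "ry": 0, "rz": 0.52, "jaw": 200}
    - {"x": 0, "y": 0, "z": 0.03, "rx": 0, "ry": 0, "rz": 0.52, "jaw": 200}

```text
clock: 10.8
tcp_pos: [0.4612, -0.053, 0.1347]
tcp_rot: [3.135, -0.19, -0.001]
force: [-0.3, -0.3, -0.4]
opening: 0.0202
```

```bash
python3 - <<'E'
from h import *
go([.4622,-.053,.075],-1.695)
st=r.read_state();d=r.get_image("wrist");cv2.imwrite("pics/w6.png",d["img"][:,:,::-1])
c=cam(d,st);np.savez("/tmp/w.npz",K=c[0],R=c[1],t=c[2]);print(proj(c,[[.482,-.0555,.053]]))
E
```

```text
tcp [ 0.4612 -0.053   0.1347] yaw -1.6919 tilt [-5.e-04 -5.e-04 -1.e+00] F [-0.32 -0.33 -0.43] T [0.044 0.103 0.021] op 0.0202 t 10.8 q [-0.87  0.26  0.99  2.17 -0.29  0.84 -1.4 ]
delta [ 0.001  -0.0002  0.0597] rot [0.0006 0.0005 0.0031]
[[257.00538009 175.8420465 ]]
```

View pics/w6.png

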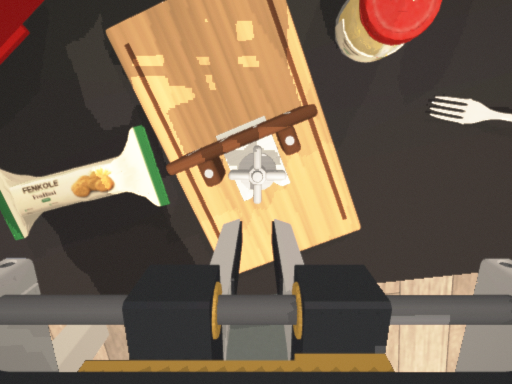

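View pics/t5.png

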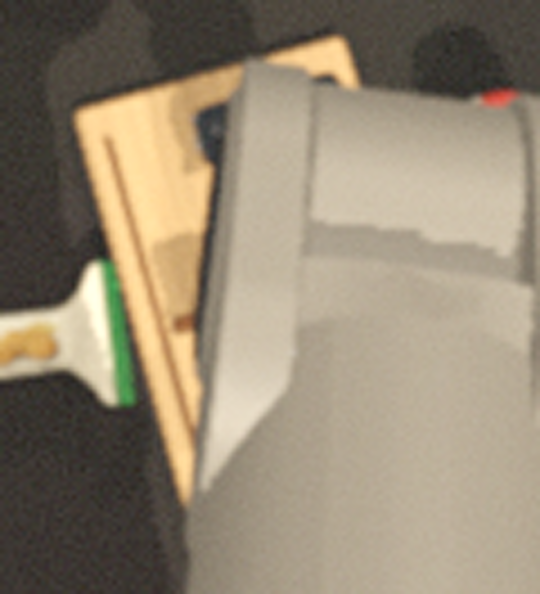

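Hub at (257,176), as predicted, and the near wing points straight down the image between the fingers. I'll check the guide and the wing.

```bash
python3 - <<'E'
from h import *
im=cv2.imread("pics/w6.png");a=im[90:215,160:330];cv2.imwrite("pics/w6c.png",cv2.resize(a,None,fx=4.6,fy=4.6,interpolation=cv2.INTER_CUBIC))
E
```

```text
(no output)
```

View pics/w6c.png

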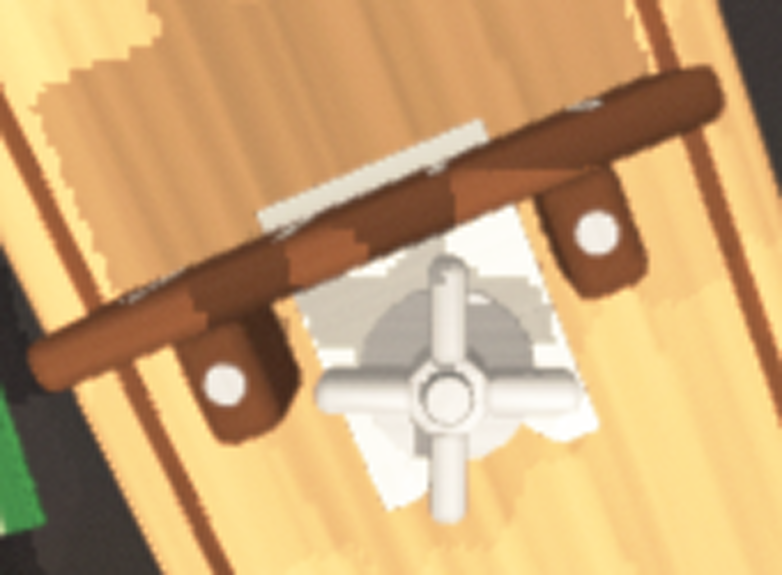

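jog_arm:
  series:
    - {"x": 0.001, "y": 0, "z": 0.04, "rx": 0, "ry": 0, "rz": 0.003, "jaw": 200}
    - {"x": 0.001, "y": 0, "z": 0.07, "rx": 0, "ry": 0, "rz": 0.003, "jaw": 200}
    - {"x": 0.001, "y": 0, "z": 0.09, "rx": 0, "ry": 0, "rz": 0.003, "jaw": 200}
    - {"x": 0.001, "y": 0, "z": 0.0965, "rx": 0, "ry": 0, "rz": 0.003, "jaw": 200}
    - {"x": 0.001, "y": 0, "z": 0.0965, "rx": 0, "ry": 0, "rz": 0.003, "jaw": 200}
    - {"x": 0.001, "y": 0, "z": 0.0965, "rx": 0, "ry": 0, "rz": 0.003, "jaw": 245}
    - {"x": 0.001, "y": 0, "z": 0.0965, "rx": 0, "ry": 0, "rz": 0.003, "jaw": 245}
    - {"x": 0.001, "y": 0, "z": 0.0965, "rx": 0, "ry": 0, "rz": 0.003, "jaw": 245}
  force: 15

```text
clock: 11.85
tcp_pos: [0.4627, -0.0533, 0.0388]
tcp_rot: [3.135, -0.202, 0.001]
force: [-1.1, -3.7, 7.2]
opening: 0.0077
```

```bash
cat >> h.py <<'E'
S=np.array([.482,-.0555])
def arc(d,n,dz=0.0,st=None):
    "rows: turn clockwise by total d rad about stud in n rows, from measured pose, tool frame; tool x toward stud"
    st=st or r.read_state();Rt=R.from_rotvec(st["tcp_rot"]).as_matrix();p=st["tcp_pos"]
    v=p[:2]-S;print("radius",np.linalg.norm(v).round(4),"wing ang rel -x board",(np.arctan2(-v[1],-v[0])-.264).round(3),"yaw-based",(np.arctan2(Rt[1,1],Rt[0,1])+np.pi/2-.264).round(3))
    for i in range(1,n+1):
        a=-d*i/n;c_,s_=np.cos(a),np.sin(a);w=np.array([[c_,-s_],[s_,c_]])@v+S
        q=Rt.T@np.array([*(w-p[:2]),0]);print(q.round(4),round(d*i/n,3))
def mom(st=None):
    st=st or r.read_state();v=st["tcp_pos"][:2]-S;F=st["force"];T=st["torque"]
    print("F",np.round(F,2),"T",np.round(T,3),"rxF",round(v[0]*F[1]-v[1]*F[0],4),"sum@tcp",round(T[2]+v[0]*F[1]-v[1]*F[0],4))
E
python3 -c "
from h import *
go([.4622,-.053,.038],-1.695);mom();arc(.5,6)"
```

```text
tcp [ 0.4627 -0.0533  0.0388] yaw -1.6992 tilt [ 9.e-04 -1.e-04 -1.e+00] F [-1.14 -3.65  7.22] T [-0.789  0.561 -0.123] op 0.0077 t 11.85 q [-0.67  0.44  0.8   2.24 -0.53  0.65 -1.19]
delta [-0.0005 -0.0003  0.0008] rot [-0.     -0.0009 -0.0042]
F [-1.14 -3.65  7.22] T [-0.789  0.561 -0.123] rxF 0.0732 sum@tcp -0.0494
radius 0.0195 wing ang rel -x board -0.376 yaw-based -0.392
[ 0.     -0.0016  0.    ] 0.083
[ 0.0002 -0.0032  0.    ] 0.167
[ 0.0005 -0.0048  0.    ] 0.25
[ 0.001  -0.0064  0.    ] 0.333
[ 0.0015 -0.0079  0.    ] 0.417
[ 0.0022 -0.0094  0.    ] 0.5
```

jog_arm:
  series:
    - {"x": 0, "y": -0.0016, "z": 0, "rx": 0, "ry": 0, "rz": 0.083, "jaw": 245}
    - {"x": 0.0002, "y": -0.0032, "z": 0, "rx": 0, "ry": 0, "rz": 0.167, "jaw": 245}
    - {"x": 0.0005, "y": -0.0048, "z": 0, "rx": 0, "ry": 0, "rz": 0.25, "jaw": 245}
    - {"x": 0.001, "y": -0.0064, "z": 0, "rx": 0, "ry": 0, "rz": 0.333, "jaw": 245}
    - {"x": 0.0015, "y": -0.0079, "z": 0, "rx": 0, "ry": 0, "rz": 0.417, "jaw": 245}
    - {"x": 0.0022, "y": -0.0094, "z": 0, "rx": 0, "ry": 0, "rz": 0.5, "jaw": 245}
    - {"x": 0.0022, "y": -0.0094, "z": 0, "rx": 0, "ry": 0, "rz": 0.5, "jaw": 245}

```text
clock: 12.72
tcp_pos: [0.4664, -0.0442, 0.0385]
tcp_rot: [2.988, -0.969, 0.002]
force: [3.5, -3.2, -0.1]
opening: 0.0079
```

```bash
python3 -c "
from h import *
go([.4622,-.053,.038],-1.695);mom();arc(.5,6)"
```

```text
tcp [ 0.4664 -0.0442  0.0385] yaw -2.1983 tilt [ 1.1e-03 -8.0e-04 -1.0e+00] F [ 3.45 -3.22 -0.11] T [-0.757 -0.607 -0.039] op 0.0079 t 12.725 q [-0.78  0.5   0.93  2.24 -0.65  0.69 -1.59]
delta [0.0018 0.0096 0.0005] rot [ 3.000e-04 -1.400e-03 -5.033e-01]
F [ 3.45 -3.22 -0.11] T [-0.757 -0.607 -0.039] rxF 0.0111 sum@tcp -0.0284
radius 0.0193 wing ang rel -x board -0.893 yaw-based -0.891
[ 0.0001 -0.0016  0.    ] 0.083
[ 0.0003 -0.0032  0.    ] 0.167
[ 0.0006 -0.0048  0.    ] 0.25
[ 0.0011 -0.0063  0.    ] 0.333
[ 0.0017 -0.0078  0.    ] 0.417
[ 0.0024 -0.0092  0.    ] 0.5
```

```bash
cat >> h.py <<'E'
def wing(rel,z,rad=.0195):
    a=.264+np.pi+rel;go([S[0]+rad*np.cos(a),S[1]+rad*np.sin(a),z],.264+rel-np.pi/2)
E
python3 -c "
from h import *
wing(.678,.075)"
```

```text
tcp [ 0.4664 -0.0442  0.0385] yaw -2.1983 tilt [ 1.1e-03 -8.0e-04 -1.0e+00] F [ 3.45 -3.22 -0.11] T [-0.757 -0.607 -0.039] op 0.0079 t 12.725 q [-0.78  0.5   0.93  2.24 -0.65  0.69 -1.59]
delta [ 0.0193  0.0195 -0.0364] rot [ 1.1000e-03 -1.1000e-03 -1.5695e+00]
```

jog_arm:
  series:
    - {"x": 0, "y": 0, "z": 0, "rx": 0, "ry": 0, "rz": 0, "jaw": 212}
    - {"x": 0, "y": 0, "z": 0, "rx": 0, "ry": 0, "rz": 0, "jaw": 212}
    - {"x": 0, "y": 0, "z": -0.02, "rx": 0, "ry": 0, "rz": 0, "jaw": 212}
    - {"x": 0, "y": 0, "z": -0.04, "rx": 0, "ry": 0, "rz": 0, "jaw": 212}
    - {"x": 0.0, "y": 0.004, "z": -0.042, "rx": 0, "ry": 0, "rz": -0.18, "jaw": 212}
    - {"x": 0.001, "y": 0.008, "z": -0.042, "rx": 0, "ry": 0, "rz": -0.36, "jaw": 212}
    - {"x": 0.003, "y": 0.011, "z": -0.042, "rx": 0, "ry": 0, "rz": -0.54, "jaw": 212}
    - {"x": 0.006, "y": 0.014, "z": -0.042, "rx": 0, "ry": 0, "rz": -0.72, "jaw": 212}

```text
clock: 13.72
tcp_pos: [0.4621, -0.0588, 0.0804]
tcp_rot: [-3.137, -0.155, 0.0]
force: [-0.5, 0.3, -0.3]
opening: 0.0158
```

```bash
python3 -c "
from h import *
wing(.678,.075)"
```

```text
tcp [ 0.4621 -0.0588  0.0804] yaw -1.4721 tilt [-2.e-04  4.e-04 -1.e+00] F [-0.51  0.32 -0.28] T [0.044 0.142 0.058] op 0.0158 t 13.725 q [-0.71  0.35  0.84  2.21 -0.39  0.73 -1.08]
delta [0.0072 0.0132 0.0053] rot [-5.000e-04 -1.000e-04 -8.433e-01]
```

jog_arm:
  series:
    - {"x": 0.0005, "y": 0.003, "z": 0, "rx": 0, "ry": 0, "rz": -0.17, "jaw": 212}
    - {"x": 0.0015, "y": 0.006, "z": 0, "rx": 0, "ry": 0, "rz": -0.34, "jaw": 212}
    - {"x": 0.003, "y": 0.009, "z": 0, "rx": 0, "ry": 0, "rz": -0.51, "jaw": 212}
    - {"x": 0.005, "y": 0.012, "z": 0, "rx": 0, "ry": 0, "rz": -0.68, "jaw": 212}
    - {"x": 0.0072, "y": 0.0132, "z": 0.003, "rx": 0, "ry": 0, "rz": -0.843, "jaw": 212}
    - {"x": 0.0072, "y": 0.0132, "z": 0.005, "rx": 0, "ry": 0, "rz": -0.843, "jaw": 212}
    - {"x": 0.0072, "y": 0.0132, "z": 0.005, "rx": 0, "ry": 0, "rz": -0.843, "jaw": 212}

```text
clock: 14.6
tcp_pos: [0.4704, -0.0714, 0.0752]
tcp_rot: [-2.807, -1.41, 0.001]
force: [-0.8, -0.5, 0.2]
opening: 0.0157
```

```bash
python3 -c "
from h import *
wing(.678,.038)
d=r.get_image('wrist');cv2.imwrite('pics/w7.png',d['img'][:,:,::-1])"
```

```text
tcp [ 0.4704 -0.0714  0.0752] yaw -0.6398 tilt [-4.e-04  1.e-04 -1.e+00] F [-0.78 -0.48  0.15] T [-0.096  0.134 -0.072] op 0.0157 t 14.6 q [-0.5   0.32  0.61  2.19 -0.28  0.71 -0.34]
delta [0.0002 0.     0.0372] rot [-0.0004  0.0002 -0.011 ]
```

View pics/w7.png

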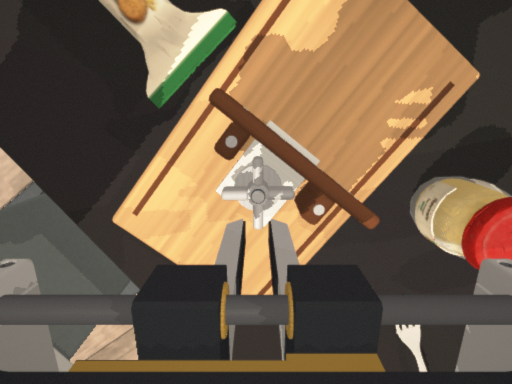

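The next wing at (258,215) lies between the fingers. Descend and grip.

jog_arm:
  series:
    - {"x": 0, "y": 0, "z": 0.02, "rx": 0, "ry": 0, "rz": -0.011, "jaw": 212}
    - {"x": 0, "y": 0, "z": 0.035, "rx": 0, "ry": 0, "rz": -0.011, "jaw": 212}
    - {"x": 0, "y": 0, "z": 0.037, "rx": 0, "ry": 0, "rz": -0.011, "jaw": 212}
    - {"x": 0, "y": 0, "z": 0.037, "rx": 0, "ry": 0, "rz": -0.011, "jaw": 212}
    - {"x": 0, "y": 0, "z": 0.037, "rx": 0, "ry": 0, "rz": -0.011, "jaw": 245}
    - {"x": 0, "y": 0, "z": 0.037, "rx": 0, "ry": 0, "rz": -0.011, "jaw": 245}
    - {"x": 0, "y": 0, "z": 0.037, "rx": 0, "ry": 0, "rz": -0.011, "jaw": 245}

```text
clock: 15.52
tcp_pos: [0.4713, -0.0716, 0.0387]
tcp_rot: [2.796, 1.43, 0.002]
force: [2.8, -3.3, 2.2]
opening: 0.0078
```

```bash
python3 -c "
from h import *
wing(.678,.038);mom();arc(1.04,8)"
```

```text
tcp [ 0.4713 -0.0716  0.0387] yaw -0.6254 tilt [ 1.3e-03 -3.0e-04 -1.0e+00] F [ 2.84 -3.29  2.2 ] T [-0.873 -0.45  -0.032] op 0.0078 t 15.525 q [-0.45  0.39  0.56  2.21 -0.35  0.63 -0.26]
delta [-0.0002 -0.0009  0.0007] rot [ 0.0012 -0.0005  0.0034]
F [ 2.84 -3.29  2.2 ] T [-0.873 -0.45  -0.032] rxF 0.0809 sum@tcp 0.0489
radius 0.0193 wing ang rel -x board 0.723 yaw-based 0.681
[ 0.0001 -0.0025 -0.    ] 0.13
[ 0.0004 -0.005  -0.    ] 0.26
[ 0.0011 -0.0074 -0.    ] 0.39
[ 0.0022 -0.0097 -0.    ] 0.52
[ 0.0035 -0.0119 -0.    ] 0.65
[ 0.005  -0.0138 -0.    ] 0.78
[ 0.0068 -0.0156 -0.    ] 0.91
[ 0.0088 -0.0171 -0.    ] 1.04
```

jog_arm:
  series:
    - {"x": 0.0001, "y": -0.0025, "z": 0, "rx": 0, "ry": 0, "rz": 0.13, "jaw": 245}
    - {"x": 0.0004, "y": -0.005, "z": 0.0001, "rx": 0, "ry": 0, "rz": 0.26, "jaw": 245}
    - {"x": 0.0011, "y": -0.0074, "z": 0.0002, "rx": 0, "ry": 0, "rz": 0.39, "jaw": 245}
    - {"x": 0.0022, "y": -0.0097, "z": 0.0003, "rx": 0, "ry": 0, "rz": 0.52, "jaw": 245}
    - {"x": 0.0035, "y": -0.0119, "z": 0.0004, "rx": 0, "ry": 0, "rz": 0.65, "jaw": 245}
    - {"x": 0.005, "y": -0.0138, "z": 0.0005, "rx": 0, "ry": 0, "rz": 0.78, "jaw": 245}
    - {"x": 0.0068, "y": -0.0156, "z": 0.0006, "rx": 0, "ry": 0, "rz": 0.91, "jaw": 245}
    - {"x": 0.0088, "y": -0.0171, "z": 0.0007, "rx": 0, "ry": 0, "rz": 1.04, "jaw": 245}

```text
clock: 16.52
tcp_pos: [0.4634, -0.0542, 0.0379]
tcp_rot: [3.137, -0.154, 0.004]
force: [9.8, -2.7, -9.9]
opening: 0.0079
```

```bash
python3 -c "
from h import *
wing(-.88,.0372);mom();arc(.5,4)"
```

```text
tcp [ 0.4634 -0.0542  0.0379] yaw -1.6691 tilt [ 2.5e-03 -6.0e-04 -1.0e+00] F [ 9.85 -2.66 -9.88] T [-0.695 -2.019  0.007] op 0.0079 t 16.525 q [-0.7   0.46  0.84  2.24 -0.57  0.66 -1.12]
delta [ 0.0017 -0.0102  0.0007] rot [-3.000e-04 -2.600e-03  5.177e-01]
F [ 9.85 -2.66 -9.88] T [-0.695 -2.019  0.007] rxF 0.0369 sum@tcp 0.0436
radius 0.0186 wing ang rel -x board -0.333 yaw-based -0.362
[ 0.0001 -0.0023 -0.    ] 0.125
[ 0.0004 -0.0046 -0.    ] 0.25
[ 0.0011 -0.0069  0.    ] 0.375
[ 0.002 -0.009  0.   ] 0.5
```

jog_arm:
  series:
    - {"x": 0.0008, "y": -0.0023, "z": 0.0006, "rx": 0, "ry": 0, "rz": 0.125, "jaw": 245}
    - {"x": 0.0012, "y": -0.0046, "z": 0.0008, "rx": 0, "ry": 0, "rz": 0.25, "jaw": 245}
    - {"x": 0.0019, "y": -0.0069, "z": 0.001, "rx": 0, "ry": 0, "rz": 0.375, "jaw": 245}
    - {"x": 0.0028, "y": -0.009, "z": 0.0012, "rx": 0, "ry": 0, "rz": 0.5, "jaw": 245}
    - {"x": 0.0028, "y": -0.009, "z": 0.0012, "rx": 0, "ry": 0, "rz": 0.5, "jaw": 245}

```text
clock: 17.15
tcp_pos: [0.4667, -0.0453, 0.0369]
tcp_rot: [-3.003, 0.922, -0.002]
force: [0.9, 0.3, 12.4]
opening: 0.0077
```

```bash
python3 -c "
from h import *
wing(.70,.072);mom()"
```

```text
tcp [ 0.4667 -0.0453  0.0369] yaw -2.1668 tilt [ 1.5e-03 -1.0e-04 -1.0e+00] F [ 0.85  0.28 12.35] T [-0.023 -0.363 -0.128] op 0.0077 t 17.15 q [-0.81  0.53  0.97  2.24 -0.7   0.71 -1.51]
delta [ 0.0182  0.0193 -0.0351] rot [ 4.00e-04 -1.60e-03 -1.56e+00]
F [ 0.85  0.28 12.35] T [-0.023 -0.363 -0.128] rxF -0.0131 sum@tcp -0.1408
```

jog_arm:
  series:
    - {"x": 0, "y": 0, "z": 0, "rx": 0, "ry": 0, "rz": 0, "jaw": 212}
    - {"x": 0, "y": 0, "z": 0, "rx": 0, "ry": 0, "rz": 0, "jaw": 212}
    - {"x": 0, "y": 0, "z": -0.02, "rx": 0, "ry": 0, "rz": 0, "jaw": 212}
    - {"x": 0, "y": 0, "z": -0.038, "rx": 0, "ry": 0, "rz": 0, "jaw": 212}
    - {"x": 0.0, "y": 0.004, "z": -0.038, "rx": 0, "ry": 0, "rz": -0.18, "jaw": 212}
    - {"x": 0.001, "y": 0.008, "z": -0.038, "rx": 0, "ry": 0, "rz": -0.36, "jaw": 212}
    - {"x": 0.003, "y": 0.011, "z": -0.038, "rx": 0, "ry": 0, "rz": -0.54, "jaw": 212}
    - {"x": 0.006, "y": 0.014, "z": -0.038, "rx": 0, "ry": 0, "rz": -0.72, "jaw": 212}

```text
clock: 18.15
tcp_pos: [0.4625, -0.0604, 0.0744]
tcp_rot: [-3.134, -0.207, 0.0]
force: [-0.1, 0.1, 0.8]
opening: 0.0158
```

```bash
python3 -c "
from h import *
wing(.711,.0365)"
```

```text
tcp [ 0.4625 -0.0604  0.0744] yaw -1.4389 tilt [-3.e-04  4.e-04 -1.e+00] F [-0.14  0.08  0.81] T [-0.027  0.166  0.045] op 0.0158 t 18.15 q [-0.73  0.38  0.87  2.22 -0.44  0.72 -0.99]
delta [0.0071 0.0123 0.0379] rot [-5.000e-04  1.000e-04 -8.431e-01]
```

jog_arm:
  series:
    - {"x": 0.0005, "y": 0.003, "z": 0, "rx": 0, "ry": 0, "rz": -0.17, "jaw": 212}
    - {"x": 0.0015, "y": 0.006, "z": 0, "rx": 0, "ry": 0, "rz": -0.34, "jaw": 212}
    - {"x": 0.003, "y": 0.009, "z": 0, "rx": 0, "ry": 0, "rz": -0.51, "jaw": 212}
    - {"x": 0.005, "y": 0.0115, "z": 0, "rx": 0, "ry": 0, "rz": -0.68, "jaw": 212}
    - {"x": 0.0071, "y": 0.0123, "z": 0, "rx": 0, "ry": 0, "rz": -0.843, "jaw": 212}
    - {"x": 0.0071, "y": 0.0123, "z": 0, "rx": 0, "ry": 0, "rz": -0.843, "jaw": 212}

```text
clock: 18.9
tcp_pos: [0.4712, -0.0719, 0.0744]
tcp_rot: [-2.781, -1.461, -0.0]
force: [-0.4, -1.2, -0.0]
opening: 0.0159
```

```bash
python3 -c "
from h import *
wing(.711,.0365)
d=r.get_image('wrist');cv2.imwrite('pics/w8.png',cv2.resize(d['img'][80:300,150:370,::-1],None,fx=2.6,fy=2.6))"
```

```text
tcp [ 0.4712 -0.0719  0.0744] yaw -0.6033 tilt [-1.e-04  5.e-04 -1.e+00] F [-0.43 -1.16 -0.04] T [-0.119  0.042 -0.023] op 0.0159 t 18.9 q [-0.52  0.33  0.64  2.19 -0.3   0.71 -0.28]
delta [ 0.0001 -0.0002  0.0379] rot [-0.0004 -0.0003 -0.0075]
```

View pics/w8.png

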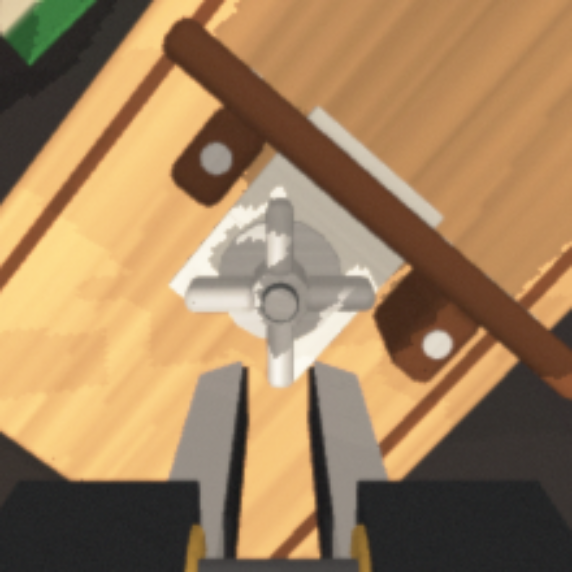

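The wing at (281,350) in the crop is centred between the fingers. Grip again.

jog_arm:
  series:
    - {"x": 0, "y": 0, "z": 0.02, "rx": 0, "ry": 0, "rz": -0.007, "jaw": 212}
    - {"x": 0, "y": 0, "z": 0.035, "rx": 0, "ry": 0, "rz": -0.007, "jaw": 212}
    - {"x": 0, "y": 0, "z": 0.038, "rx": 0, "ry": 0, "rz": -0.007, "jaw": 212}
    - {"x": 0, "y": 0, "z": 0.038, "rx": 0, "ry": 0, "rz": -0.007, "jaw": 212}
    - {"x": 0, "y": 0, "z": 0.038, "rx": 0, "ry": 0, "rz": -0.007, "jaw": 245}
    - {"x": 0, "y": 0, "z": 0.038, "rx": 0, "ry": 0, "rz": -0.007, "jaw": 245}
    - {"x": 0, "y": 0, "z": 0.038, "rx": 0, "ry": 0, "rz": -0.007, "jaw": 245}

```text
clock: 19.82
tcp_pos: [0.4719, -0.072, 0.0368]
tcp_rot: [2.775, 1.472, 0.001]
force: [2.1, -2.2, 2.4]
opening: 0.0081
```

```bash
python3 -c "
from h import *
wing(.711,.038);mom();arc(.6,5)"
```

```text
tcp [ 0.4719 -0.072   0.0368] yaw -0.5953 tilt [ 1.1e-03 -2.0e-04 -1.0e+00] F [ 2.1  -2.24  2.44] T [-0.719 -0.361 -0.102] op 0.0081 t 19.825 q [-0.47  0.4   0.58  2.21 -0.38  0.63 -0.21]
delta [-0.0002 -0.0009 -0.0012] rot [ 0.001  -0.0005  0.0005]
F [ 2.1  -2.24  2.44] T [-0.719 -0.361 -0.102] rxF 0.0573 sum@tcp -0.0447
radius 0.0194 wing ang rel -x board 0.757 yaw-based 0.711
[ 0.     -0.0023 -0.    ] 0.12
[ 0.0003 -0.0046 -0.    ] 0.24
[ 0.0009 -0.0069 -0.    ] 0.36
[ 0.0018 -0.009  -0.    ] 0.48
[ 0.0029 -0.0111 -0.    ] 0.6
```

jog_arm:
  series:
    - {"x": 0, "y": -0.0023, "z": 0.0001, "rx": 0, "ry": 0, "rz": 0.12, "jaw": 245}
    - {"x": 0.0004, "y": -0.0046, "z": 0.0002, "rx": 0, "ry": 0, "rz": 0.24, "jaw": 245}
    - {"x": 0.0011, "y": -0.0069, "z": 0.0003, "rx": 0, "ry": 0, "rz": 0.36, "jaw": 245}
    - {"x": 0.0011, "y": -0.0069, "z": 0.0003, "rx": 0, "ry": 0, "rz": 0.36, "jaw": 245}

```text
clock: 20.32
tcp_pos: [0.4669, -0.0671, 0.0364]
tcp_rot: [2.993, 0.953, 0.001]
force: [3.3, -3.8, 2.6]
opening: 0.0078
```

```bash
cat >> h.py <<'E'
def mm(n=4):
    v=[]
    for i in range(n):
        st=r.read_state();p=st["tcp_pos"][:2]-S;F=st["force"];v.append([*F,st["torque"][2],p[0]*F[1]-p[1]*F[0]]);r.get_image("side") if i<n-1 else 0
    v=np.array(v);m=v.mean(0);print("F",m[:3].round(2),"Tz",m[3].round(3),"rxF",m[4].round(3),"sum",(v[:,3]+v[:,4]).round(3),(m[3]+m[4]).round(3))
E
python3 -c "
from h import *
mm(4);wing(0,.0364);arc(.4,3)"
```

```text
F [ 3.54 -3.    2.24] Tz -0.126 rxF 0.087 sum [-0.006 -0.025 -0.086 -0.041] -0.04
tcp [ 0.4669 -0.0671  0.0363] yaw -0.9525 tilt [ 1.e-03 -1.e-04 -1.e+00] F [ 3.95 -3.26  2.27] T [-0.738 -0.902 -0.136] op 0.008 t 20.475 q [-0.55  0.42  0.68  2.22 -0.45  0.63 -0.5 ]
delta [ 0.0008 -0.0075 -0.0001] rot [ 0.0006 -0.0009  0.3543]
radius 0.0191 wing ang rel -x board 0.392 yaw-based 0.354
[ 0.0001 -0.0025 -0.    ] 0.133
[ 0.0005 -0.0051 -0.    ] 0.267
[ 0.0012 -0.0075 -0.    ] 0.4
```

jog_arm:
  series:
    - {"x": 0.0003, "y": -0.0025, "z": 0.0001, "rx": 0, "ry": 0, "rz": 0.133, "jaw": 245}
    - {"x": 0.0008, "y": -0.0051, "z": 0.0003, "rx": 0, "ry": 0, "rz": 0.267, "jaw": 245}
    - {"x": 0.0015, "y": -0.0075, "z": 0.0004, "rx": 0, "ry": 0, "rz": 0.4, "jaw": 245}
    - {"x": 0.0015, "y": -0.0075, "z": 0.0004, "rx": 0, "ry": 0, "rz": 0.4, "jaw": 245}

```text
clock: 20.98
tcp_pos: [0.4638, -0.0601, 0.0359]
tcp_rot: [3.123, 0.338, 0.001]
force: [3.4, -2.5, 4.5]
opening: 0.0078
```

```bash
python3 -c "
from h import *
mm(4);wing(-.4,.0360);arc(.4,3)"
```

```text
F [ 4.25 -2.01  3.78] Tz -0.108 rxF 0.056 sum [-0.093 -0.068  0.006 -0.053] -0.052
tcp [ 0.4638 -0.0602  0.0359] yaw -1.3532 tilt [ 1.1e-03 -1.0e-04 -1.0e+00] F [ 4.69 -2.    3.06] T [-0.659 -0.989 -0.111] op 0.0084 t 21.125 q [-0.65  0.45  0.79  2.24 -0.53  0.65 -0.83]
delta [ 0.0005 -0.0074 -0.0001] rot [ 1.000e-04 -1.100e-03  3.536e-01]
radius 0.0188 wing ang rel -x board -0.013 yaw-based -0.046
[ 0.0001 -0.0025 -0.    ] 0.133
[ 0.0005 -0.005  -0.    ] 0.267
[ 0.0012 -0.0074 -0.    ] 0.4
```

jog_arm:
  series:
    - {"x": 0.0003, "y": -0.0025, "z": 0.0002, "rx": 0, "ry": 0, "rz": 0.133, "jaw": 245}
    - {"x": 0.0008, "y": -0.005, "z": 0.0003, "rx": 0, "ry": 0, "rz": 0.267, "jaw": 245}
    - {"x": 0.0015, "y": -0.0074, "z": 0.0004, "rx": 0, "ry": 0, "rz": 0.4, "jaw": 245}
    - {"x": 0.0015, "y": -0.0074, "z": 0.0004, "rx": 0, "ry": 0, "rz": 0.4, "jaw": 245}

```text
clock: 21.62
tcp_pos: [0.4637, -0.0525, 0.0355]
tcp_rot: [3.128, -0.289, 0.001]
force: [4.3, -2.2, 6.7]
opening: 0.0077
```

```bash
python3 -c "
from h import *
mm(4);wing(-.86,.0356);arc(.41,3)"
```

```text
F [ 4.74 -2.15  5.68] Tz -0.048 rxF 0.025 sum [ 0.014 -0.076 -0.001 -0.028] -0.023
tcp [ 0.4637 -0.0526  0.0355] yaw -1.7531 tilt [ 0.001 -0.    -1.   ] F [ 4.8  -2.28  6.04] T [-0.532 -0.932 -0.056] op 0.0075 t 21.775 q [-0.74  0.49  0.89  2.24 -0.63  0.68 -1.15]
delta [ 0.0007 -0.0083 -0.0001] rot [-3.000e-04 -9.000e-04  4.137e-01]
radius 0.0185 wing ang rel -x board -0.423 yaw-based -0.446
[ 0.0001 -0.0025  0.    ] 0.137
[ 0.0006 -0.005   0.    ] 0.273
[ 0.0014 -0.0074  0.    ] 0.41
```

jog_arm:
  series:
    - {"x": 0.0004, "y": -0.0025, "z": 0, "rx": 0, "ry": 0, "rz": 0.137, "jaw": 245}
    - {"x": 0.0009, "y": -0.005, "z": 0.0001, "rx": 0, "ry": 0, "rz": 0.273, "jaw": 245}
    - {"x": 0.0017, "y": -0.0074, "z": 0.0002, "rx": 0, "ry": 0, "rz": 0.41, "jaw": 245}
    - {"x": 0.0017, "y": -0.0074, "z": 0.0002, "rx": 0, "ry": 0, "rz": 0.41, "jaw": 245}

```text
clock: 22.28
tcp_pos: [0.4667, -0.0453, 0.0353]
tcp_rot: [-3.004, 0.92, -0.001]
force: [2.8, 0.5, 10.1]
opening: 0.0081
```

```bash
python3 -c "
from h import *
mm(4);wing(-.86,.0356)
wing(.715,.072)"
```

```text
F [3.77 0.58 9.83] Tz -0.121 rxF -0.047 sum [-0.091 -0.204 -0.18  -0.197] -0.168
tcp [ 0.4667 -0.0453  0.0353] yaw -2.163 tilt [ 8.e-04  6.e-04 -1.e+00] F [4.91 0.81 9.22] T [ 0.116 -0.801 -0.135] op 0.0077 t 22.425 q [-0.82  0.56  1.    2.24 -0.74  0.72 -1.47]
delta [-0.0011 -0.0001 -0.0003] rot [-0.001  -0.0003  0.0038]
tcp [ 0.4667 -0.0453  0.0353] yaw -2.163 tilt [ 8.e-04  6.e-04 -1.e+00] F [4.91 0.81 9.22] T [ 0.116 -0.801 -0.135] op 0.0077 t 22.425 q [-0.82  0.56  1.    2.24 -0.74  0.72 -1.47]
delta [ 0.0184  0.0194 -0.0367] rot [-5.0000e-04 -1.0000e-03 -1.5712e+00]
```

jog_arm:
  series:
    - {"x": 0, "y": 0, "z": 0, "rx": 0, "ry": 0, "rz": 0, "jaw": 212}
    - {"x": 0, "y": 0, "z": 0, "rx": 0, "ry": 0, "rz": 0, "jaw": 212}
    - {"x": 0, "y": 0, "z": 0, "rx": 0, "ry": 0, "rz": 0, "jaw": 212}

```text
clock: 22.8
tcp_pos: [0.4656, -0.0454, 0.0349]
tcp_rot: [3.004, -0.919, -0.001]
force: [0.3, 0.8, -0.2]
opening: 0.0161
```

```bash
python3 -c "
from h import *
mm(4)
wing(.715,.072)"
```

```text
F [-0.1   0.25 -0.04] Tz 0.012 rxF -0.003 sum [-0.069  0.021  0.065  0.019] 0.009
tcp [ 0.4659 -0.0455  0.035 ] yaw -2.1648 tilt [-3.e-04  1.e-04 -1.e+00] F [ 0.31 -0.79 -0.6 ] T [-0.03   0.157  0.009] op 0.0158 t 22.95 q [-0.82  0.56  1.    2.24 -0.74  0.72 -1.47]
delta [ 0.019   0.0188 -0.037 ] rot [-1.000e-04  4.000e-04 -1.573e+00]
```

jog_arm:
  series:
    - {"x": 0, "y": 0, "z": -0.02, "rx": 0, "ry": 0, "rz": 0, "jaw": 212}
    - {"x": 0, "y": 0, "z": -0.038, "rx": 0, "ry": 0, "rz": 0, "jaw": 212}
    - {"x": 0.0, "y": 0.004, "z": -0.038, "rx": 0, "ry": 0, "rz": -0.18, "jaw": 212}
    - {"x": 0.001, "y": 0.008, "z": -0.038, "rx": 0, "ry": 0, "rz": -0.36, "jaw": 212}
    - {"x": 0.003, "y": 0.011, "z": -0.038, "rx": 0, "ry": 0, "rz": -0.54, "jaw": 212}
    - {"x": 0.006, "y": 0.014, "z": -0.038, "rx": 0, "ry": 0, "rz": -0.72, "jaw": 212}
    - {"x": 0.009, "y": 0.016, "z": -0.038, "rx": 0, "ry": 0, "rz": -0.9, "jaw": 212}
    - {"x": 0.012, "y": 0.018, "z": -0.038, "rx": 0, "ry": 0, "rz": -1.08, "jaw": 212}

```text
clock: 23.95
tcp_pos: [0.4659, -0.0672, 0.0731]
tcp_rot: [-3.047, -0.765, 0.0]
force: [1.1, 0.7, -0.8]
opening: 0.016
```

```bash
python3 -c "
from h import *
wing(.713,.072)"
```

```text
tcp [ 0.4659 -0.0672  0.0731] yaw -1.079 tilt [-0.e+00  1.e-04 -1.e+00] F [ 1.14  0.72 -0.79] T [-0.042  0.144 -0.011] op 0.016 t 23.95 q [-0.66  0.37  0.8   2.21 -0.4   0.72 -0.66]
delta [0.0025 0.0064 0.0011] rot [-1.000e-04 -0.000e+00 -4.852e-01]
```

jog_arm:
  series:
    - {"x": 0.0005, "y": 0.002, "z": 0, "rx": 0, "ry": 0, "rz": -0.16, "jaw": 212}
    - {"x": 0.0013, "y": 0.0045, "z": 0, "rx": 0, "ry": 0, "rz": -0.32, "jaw": 212}
    - {"x": 0.0025, "y": 0.0064, "z": 0, "rx": 0, "ry": 0, "rz": -0.485, "jaw": 212}
    - {"x": 0.0025, "y": 0.0064, "z": 0, "rx": 0, "ry": 0, "rz": -0.485, "jaw": 212}
    - {"x": 0.0025, "y": 0.0064, "z": 0, "rx": 0, "ry": 0, "rz": -0.485, "jaw": 212}

```text
clock: 24.58
tcp_pos: [0.4709, -0.0717, 0.073]
tcp_rot: [-2.782, -1.46, 0.0]
force: [0.2, -0.1, 0.6]
opening: 0.0155
```

```bash
python3 -c "
from h import *
wing(.713,.0355)
st=r.read_state();d=r.get_image('wrist');cv2.imwrite('pics/w9.png',cv2.resize(d['img'][110:270,170:350,::-1],None,fx=4.2,fy=3.7,interpolation=cv2.INTER_CUBIC))"
```

```text
tcp [ 0.4709 -0.0717  0.073 ] yaw -0.6041 tilt [-3.e-04  0.e+00 -1.e+00] F [ 0.19 -0.11  0.62] T [-0.02   0.056  0.034] op 0.0155 t 24.575 q [-0.55  0.34  0.67  2.19 -0.33  0.71 -0.26]
delta [0.0001 0.0001 0.0375] rot [-0.0002  0.0001 -0.0103]
```

View pics/w9.png

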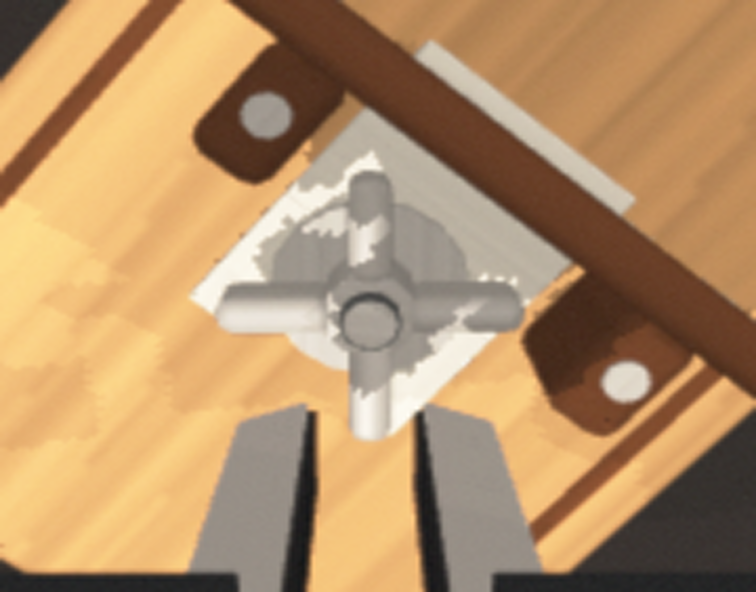

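The wing at (370,400) in the crop is aligned, so the nut followed the turn.

jog_arm:
  series:
    - {"x": 0, "y": 0, "z": 0.02, "rx": 0, "ry": 0, "rz": -0.01, "jaw": 212}
    - {"x": 0, "y": 0, "z": 0.034, "rx": 0, "ry": 0, "rz": -0.01, "jaw": 212}
    - {"x": 0, "y": 0, "z": 0.037, "rx": 0, "ry": 0, "rz": -0.01, "jaw": 212}
    - {"x": 0, "y": 0, "z": 0.037, "rx": 0, "ry": 0, "rz": -0.01, "jaw": 212}
    - {"x": 0, "y": 0, "z": 0.037, "rx": 0, "ry": 0, "rz": -0.01, "jaw": 245}
    - {"x": 0, "y": 0, "z": 0.037, "rx": 0, "ry": 0, "rz": -0.01, "jaw": 245}
    - {"x": 0, "y": 0, "z": 0.037, "rx": 0, "ry": 0, "rz": -0.01, "jaw": 245}

```text
clock: 25.5
tcp_pos: [0.4718, -0.072, 0.0365]
tcp_rot: [2.771, 1.479, 0.002]
force: [2.9, -4.5, -0.3]
opening: 0.0079
```

```bash
python3 -c "
from h import *
mm(4);wing(.711,.036);arc(.2,4)"
```

```text
F [ 3.07 -4.14  0.33] Tz -0.113 rxF 0.093 sum [-0.027  0.004 -0.026 -0.03 ] -0.02
tcp [ 0.4718 -0.072   0.0365] yaw -0.5904 tilt [ 1.4e-03 -4.0e-04 -1.0e+00] F [ 3.02 -4.21  1.21] T [-1.011 -0.646 -0.123] op 0.0077 t 25.65 q [-0.49  0.41  0.61  2.21 -0.4   0.63 -0.18]
delta [-0.0001 -0.0008  0.0005] rot [ 0.0013 -0.0004  0.0054]
radius 0.0194 wing ang rel -x board 0.754 yaw-based 0.716
[-0.    -0.001 -0.   ] 0.05
[ 0.     -0.0019 -0.    ] 0.1
[ 0.0001 -0.0029 -0.    ] 0.15
[ 0.0002 -0.0039 -0.    ] 0.2
```

jog_arm:
  series:
    - {"x": 0, "y": -0.001, "z": 0, "rx": 0, "ry": 0, "rz": 0.05, "jaw": 245}
    - {"x": 0, "y": -0.002, "z": 0.0001, "rx": 0, "ry": 0, "rz": 0.1, "jaw": 245}
    - {"x": 0.0002, "y": -0.003, "z": 0.0001, "rx": 0, "ry": 0, "rz": 0.15, "jaw": 245}
    - {"x": 0.0003, "y": -0.0039, "z": 0.0002, "rx": 0, "ry": 0, "rz": 0.2, "jaw": 245}

```text
clock: 26.15
tcp_pos: [0.469, -0.0697, 0.0364]
tcp_rot: [2.905, 1.192, 0.002]
force: [3.0, -4.2, 5.3]
opening: 0.0078
```

```bash
python3 -c "
from h import *
mm(3);wing(.5,.036);arc(.2,4)"
```

```text
F [ 2.6  -4.75  5.12] Tz 0.112 rxF 0.099 sum [0.28  0.198 0.155] 0.211
tcp [ 0.469  -0.0697  0.0364] yaw -0.7917 tilt [ 1.9e-03 -6.0e-04 -1.0e+00] F [ 2.75 -4.7   4.72] T [-1.202 -0.56   0.055] op 0.008 t 26.25 q [-0.54  0.42  0.67  2.22 -0.44  0.63 -0.35]
delta [-0.0003 -0.0013  0.0004] rot [ 0.0017 -0.001   0.015 ]
radius 0.0192 wing ang rel -x board 0.565 yaw-based 0.515
[-0.    -0.001 -0.   ] 0.05
[-0.     -0.0019 -0.    ] 0.1
[ 0.0001 -0.0029 -0.    ] 0.15
[ 0.0002 -0.0038 -0.    ] 0.2
```

```bash
python3 -c "
from h import *
mm(8)"
```

```text
F [ 3.21 -4.43  4.05] Tz 0.033 rxF 0.103 sum [0.155 0.179 0.151 0.163 0.129 0.126 0.093 0.092] 0.136
```

```bash
python3 -c "
from h import *
mm(4);wing(.5,.036)
st=r.read_state();print(st['joint_efforts'].round(2),st['qvel'].round(4))"
```

```text
F [ 2.91 -4.52  3.63] Tz 0.041 rxF 0.1 sum [0.092 0.106 0.172 0.192] 0.141
tcp [ 0.469  -0.0697  0.0365] yaw -0.7903 tilt [ 1.9e-03 -4.0e-04 -1.0e+00] F [ 2.25 -4.59  3.97] T [-1.083 -0.693  0.1  ] op 0.0078 t 26.75 q [-0.54  0.42  0.67  2.22 -0.44  0.63 -0.34]
delta [-0.0003 -0.0013  0.0004] rot [ 0.0016 -0.0011  0.0165]
[-1.880e+00 -5.997e+01  9.130e+00 -2.382e+01 -6.300e-01  1.680e+00
 -3.000e-02] [ 0.0001 -0.001  -0.0015  0.0008 -0.0006  0.0011  0.0015]
```

jog_arm:
  series:
    - {"x": 0, "y": -0.0002, "z": -0.0001, "rx": 0, "ry": 0, "rz": 0.01, "jaw": 245}
    - {"x": 0, "y": -0.0004, "z": -0.0001, "rx": 0, "ry": 0, "rz": 0.02, "jaw": 245}
    - {"x": 0, "y": -0.0006, "z": -0.0001, "rx": 0, "ry": 0, "rz": 0.03, "jaw": 245}

```text
clock: 27.12
tcp_pos: [0.4687, -0.0693, 0.0365]
tcp_rot: [2.922, 1.151, 0.003]
force: [4.5, -4.1, 0.4]
opening: 0.0078
```

```bash
python3 -c "
from h import *
mm(10);wing(.5,.036)"
```

```text
F [ 4.36 -4.79  0.56] Tz 0.065 rxF 0.124 sum [0.204 0.208 0.176 0.177 0.221 0.125 0.234 0.174 0.194 0.174] 0.189
tcp [ 0.4686 -0.0693  0.0365] yaw -0.8202 tilt [ 1.9e-03 -6.0e-04 -1.0e+00] F [ 4.85 -4.92  0.7 ] T [-1.238 -0.949  0.042] op 0.0076 t 27.575 q [-0.55  0.42  0.67  2.22 -0.44  0.63 -0.37]
delta [-0.0003 -0.0007  0.0005] rot [ 0.0018 -0.001  -0.0134]
```

jog_arm:
  series:
    - {"x": 0, "y": -0.0002, "z": 0, "rx": 0, "ry": 0, "rz": 0.01, "jaw": 245}
    - {"x": 0, "y": -0.0004, "z": 0, "rx": 0, "ry": 0, "rz": 0.02, "jaw": 245}
    - {"x": 0, "y": -0.0006, "z": 0, "rx": 0, "ry": 0, "rz": 0.03, "jaw": 245}

```text
clock: 27.95
tcp_pos: [0.4683, -0.0689, 0.0365]
tcp_rot: [2.939, 1.107, 0.003]
force: [5.2, -5.1, -0.9]
opening: 0.0081
```

```bash
python3 -c "
from h import *
mm(8);wing(.5,.036)"
```

```text
F [ 4.67 -5.09  0.06] Tz 0.066 rxF 0.132 sum [0.188 0.189 0.227 0.157 0.224 0.201 0.179 0.22 ] 0.198
tcp [ 0.4683 -0.0689  0.0365] yaw -0.8503 tilt [ 2.e-03 -7.e-04 -1.e+00] F [ 5.16 -4.57  0.49] T [-1.245 -0.852  0.088] op 0.0081 t 28.3 q [-0.55  0.42  0.68  2.22 -0.45  0.63 -0.39]
delta [-0.0003 -0.0001  0.0005] rot [ 0.0018 -0.001  -0.0435]
```

The resistance is now creeping up at the clamped slope: about 0.198 N m, at the top of the snug band. I'll ease back slightly toward 0.15.

jog_arm:
  series:
    - {"x": 0, "y": 0.0005, "z": 0, "rx": 0, "ry": 0, "rz": -0.025, "jaw": 245}
    - {"x": 0, "y": 0.001, "z": 0, "rx": 0, "ry": 0, "rz": -0.05, "jaw": 245}
    - {"x": 0, "y": 0.0014, "z": 0, "rx": 0, "ry": 0, "rz": -0.075, "jaw": 245}
    - {"x": 0, "y": 0.0019, "z": 0, "rx": 0, "ry": 0, "rz": -0.1, "jaw": 245}
    - {"x": 0, "y": 0.0019, "z": 0, "rx": 0, "ry": 0, "rz": -0.1, "jaw": 245}

```text
clock: 28.92
tcp_pos: [0.4689, -0.0697, 0.0364]
tcp_rot: [-2.88, -1.254, -0.001]
force: [1.5, -0.6, 7.5]
opening: 0.0084
```

```bash
python3 -c "
from h import *
mm(8);wing(.5,.036)"
```

```text
F [ 1.56 -1.33  7.37] Tz -0.25 rxF 0.04 sum [-0.212 -0.188 -0.195 -0.222 -0.226 -0.239 -0.205 -0.194] -0.21
tcp [ 0.469  -0.0697  0.0364] yaw -0.7498 tilt [ 9.e-04  4.e-04 -1.e+00] F [ 0.87 -1.15  7.44] T [-0.35  -0.222 -0.221] op 0.0084 t 29.275 q [-0.53  0.42  0.65  2.22 -0.43  0.63 -0.31]
delta [-0.0002 -0.0012  0.0004] rot [ 0.0003 -0.0009  0.057 ]
```

jog_arm:
  series:
    - {"x": 0, "y": 0.0003, "z": 0, "rx": 0, "ry": 0, "rz": -0.015, "jaw": 245}
    - {"x": 0, "y": 0.0006, "z": -0.0001, "rx": 0, "ry": 0, "rz": -0.03, "jaw": 245}
    - {"x": 0, "y": 0.001, "z": -0.0001, "rx": 0, "ry": 0, "rz": -0.05, "jaw": 245}

```text
clock: 29.65
tcp_pos: [0.4696, -0.0703, 0.0364]
tcp_rot: [2.848, 1.327, 0.001]
force: [2.2, -1.0, 7.8]
opening: 0.0081
```

```bash
python3 -c "
from h import *
mm(8);wing(.5,.036)"
```

```text
F [ 2.23 -1.19  6.63] Tz -0.225 rxF 0.048 sum [-0.157 -0.19  -0.175 -0.139 -0.174 -0.21  -0.214 -0.159] -0.177
tcp [ 0.4697 -0.0704  0.0364] yaw -0.6995 tilt [ 8.e-04  2.e-04 -1.e+00] F [ 1.49 -1.76  6.91] T [-0.326 -0.406 -0.203] op 0.0082 t 30.0 q [-0.52  0.41  0.64  2.22 -0.42  0.63 -0.27]
delta [-0.     -0.0023  0.0004] rot [ 0.0004 -0.0007  0.1073]
```

jog_arm:
  series:
    - {"x": 0, "y": 0.0004, "z": 0, "rx": 0, "ry": 0, "rz": -0.02, "jaw": 245}
    - {"x": 0, "y": 0.0008, "z": -0.0001, "rx": 0, "ry": 0, "rz": -0.04, "jaw": 245}
    - {"x": 0, "y": 0.0012, "z": -0.0001, "rx": 0, "ry": 0, "rz": -0.06, "jaw": 245}

```text
clock: 30.38
tcp_pos: [0.4706, -0.0712, 0.0364]
tcp_rot: [2.806, 1.412, 0.001]
force: [2.9, -1.1, 6.2]
opening: 0.008
```

```bash
python3 -c "
from h import *
mm(8);wing(.5,.036)"
```

```text
F [ 3.37 -1.23  5.71] Tz -0.224 rxF 0.067 sum [-0.162 -0.22  -0.209 -0.136 -0.198 -0.114 -0.111 -0.108] -0.157
tcp [ 0.4706 -0.0712  0.0364] yaw -0.6395 tilt [ 8.e-04  1.e-04 -1.e+00] F [ 3.18 -1.09  5.94] T [-0.35  -0.722 -0.17 ] op 0.008 t 30.725 q [-0.5   0.41  0.62  2.21 -0.41  0.63 -0.22]
delta [ 0.0002 -0.0035  0.0004] rot [ 0.0006 -0.0006  0.1673]
```

jog_arm:
  series:
    - {"x": 0, "y": -0.0004, "z": 0, "rx": 0, "ry": 0, "rz": 0.02, "jaw": 245}
    - {"x": 0, "y": -0.0008, "z": -0.0002, "rx": 0, "ry": 0, "rz": 0.038, "jaw": 245}
    - {"x": 0, "y": -0.0008, "z": -0.0002, "rx": 0, "ry": 0, "rz": 0.038, "jaw": 245}

```text
clock: 31.1
tcp_pos: [0.4704, -0.0711, 0.0365]
tcp_rot: [2.832, 1.356, 0.002]
force: [8.6, -2.6, -4.3]
opening: 0.0077
```

```bash
python3 -c "
from h import *
mm(5);wing(.5,.036)"
```

```text
F [ 7.98 -3.36 -4.12] Tz -0.099 rxF 0.163 sum [0.106 0.066 0.05  0.037 0.061] 0.064
tcp [ 0.4704 -0.0711  0.0365] yaw -0.6777 tilt [ 1.6e-03 -8.0e-04 -1.0e+00] F [ 7.68 -3.11 -4.7 ] T [-0.89  -1.845 -0.095] op 0.0076 t 31.3 q [-0.51  0.41  0.63  2.21 -0.42  0.63 -0.25]
delta [ 0.0001 -0.0032  0.0005] rot [ 0.0017 -0.0006  0.1291]
```

Near neutral (0.06 N m, below the holding friction). Release and lift.

jog_arm:
  series:
    - {"x": 0, "y": 0, "z": 0, "rx": 0, "ry": 0, "rz": 0, "jaw": 212}
    - {"x": 0, "y": 0, "z": 0, "rx": 0, "ry": 0, "rz": 0, "jaw": 212}
    - {"x": 0, "y": 0, "z": 0, "rx": 0, "ry": 0, "rz": 0, "jaw": 212}
    - {"x": 0, "y": 0, "z": -0.02, "rx": 0, "ry": 0, "rz": 0, "jaw": 212}
    - {"x": 0, "y": 0, "z": -0.05, "rx": 0, "ry": 0, "rz": 0, "jaw": 212}
    - {"x": 0, "y": 0, "z": -0.09, "rx": 0, "ry": 0, "rz": 0, "jaw": 212}
    - {"x": 0, "y": 0, "z": -0.12, "rx": 0, "ry": 0, "rz": 0, "jaw": 212}
    - {"x": 0, "y": 0, "z": -0.12, "rx": 0, "ry": 0, "rz": 0, "jaw": 212}

```text
clock: 32.3
tcp_pos: [0.4704, -0.0704, 0.1579]
tcp_rot: [-2.833, -1.357, -0.005]
force: [-0.8, 0.5, -1.0]
opening: 0.0161
```

```bash
python3 -c "
from h import *
wing(.5,.15)
st=r.read_state();d=r.get_image('wrist');c=cam(d,st);np.savez('/tmp/w.npz',K=c[0],R=c[1],t=c[2])
cv2.imwrite('pics/w10r.png',d['img'][:,:,::-1]);cv2.imwrite('pics/w10.png',cv2.resize(d['img'][70:230,160:360,::-1],None,fx=3.9,fy=3.7,interpolation=cv2.INTER_CUBIC))
d=r.get_image('side');cv2.imwrite('pics/s10.png',d['img'][:,:,::-1])"
```

```text
tcp [ 0.4704 -0.0704  0.1579] yaw -0.6775 tilt [ 0.003   0.0015 -1.    ] F [-0.82  0.48 -0.98] T [0.052 0.087 0.021] op 0.0161 t 32.3 q [-0.69  0.19  0.8   2.13 -0.18  0.89 -0.47]
delta [-0.0005 -0.0029  0.0079] rot [ 0.0012 -0.0031  0.1293]
```

View pics/w10.png

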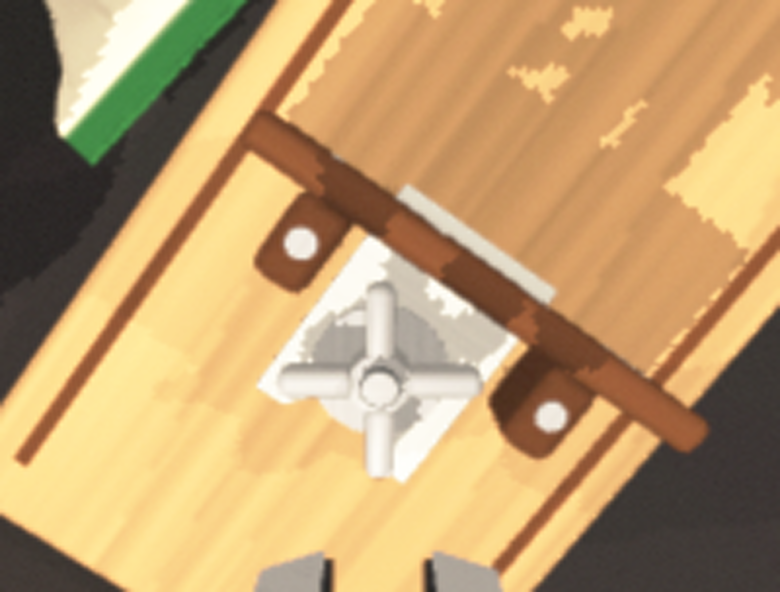

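View pics/s10.png

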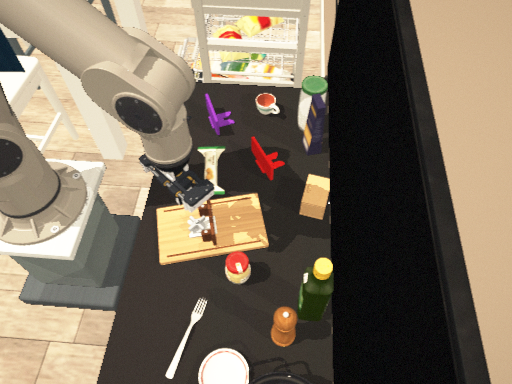

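```bash
python3 - <<'E'
from h import *
f=np.load("/tmp/w.npz");c=(f["K"],f["R"],f["t"])
k=lambda p:(np.array(p)+.5)/[3.9,3.7]-.5+[160,70]
b=np.array([np.cos(.264),np.sin(.264)])
def bd(P):
    q=P[:,:2]-S;return np.c_[q@b,q@[-b[1],b[0]]].round(4)
F=bd(onplane(c,k([[258,387],[403,481],[405,186],[553,293]]),.024));print("foot",F)
print("side edge ang",[np.arctan2(*(F[i+2]-F[i])[::-1]).round(3) for i in(0,1)])
P=bd(onplane(c,k([[270,112],[705,428],[247,140],[685,450]]),.09));print("panel",P)
C=bd(onplane(c,k([[301,243],[551,417]]),.062));print("cheeks",C)
print("hub",bd(onplane(c,k([[380,388]]),.050)))
w=onplane(c,k([[380,288],[380,474],[285,382],[476,382]]),.050);print(np.arctan2(*(w[0]-w[1])[1::-1]),np.arctan2(*(w[3]-w[2])[1::-1]))
E
```

```text
foot [[-0.0257  0.0252]
 [-0.0251 -0.0272]
 [ 0.0481  0.026 ]
 [ 0.0479 -0.0268]]
side edge ang [np.float64(0.011), np.float64(0.005)]
panel [[ 0.0437  0.0612]
 [ 0.0426 -0.0633]
 [ 0.0357  0.0618]
 [ 0.0355 -0.0632]]
cheeks [[ 0.021   0.0394]
 [ 0.0209 -0.04  ]]
hub [[-0.0006 -0.0007]]
0.8939659751520808 -0.6777236409129251
```

```bash
python3 -c "
from plant import r
print(r.job_done())"
```

```text
the job is handed in; nothing more can be done
None
```

The guide is home on the stud, square to the board, and clamped by the nut. I handed the job in at about 32 s, with the gripper well clear of everything. No verdict was reported.

**Guide:** I gripped it by its panel, squared it, and drew it along the board until the end of the slot met the stud (about 12 N, no further movement). The last wrist picture put:
- the foot's front edge 25.4 mm in front of the stud (26 mm expected);
- the panel's centre 39.4 mm behind it (39.5 mm expected);
- the guide within about 0.01 rad of square and under 1 mm to the side.

**Nut:** I turned it clockwise in four grips of a wing, about 3.9 rad in all. The measured resistance reached about 0.20 N m, the top of the snug range. I then eased it back about 0.17 rad to roughly 0.15 N m and released it with almost no load.

**Doubts:**
- **Torque reading:** it scatters by about ±0.04 N m per reading, so I averaged several. Two averages taken while holding the nut still came out negative, and I put that down to the arm springing back.
- **Pressing on the board:** while I was setting the height, the guide was pressed down with up to about 14 N for a moment. It may also have been lifted slightly for part of the slide.
- **Surroundings:** I saw no contact with the cheeks. In the last side picture everything else appeared to stand where it was, but I didn't measure that.

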